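# Load the fittings dial and pump it round to its mark

### The job

Swing the camera arm clear of the round dial, right out to its far stop, and stand every steel fitting from the orange board upright on the dial, each centred on a black pad of its own. Then pump the ratchet lever in full strokes until the red line on the dial points at the red pointer (turn the dial only with the lever, not by hand), and finally swing the camera arm back over the middle of the dial as far as it goes. All the fittings must end up centred on their pads; leave the blue bin, the red caps and the carton where they are.

Things in the scene. Friction and masses are not known exactly. Their poses are not given: they have to be found in the camera images.
- fitting1: Turned steel fitting standing upright (0.10 to 0.21 kg): round flange 46 mm across and 10 mm thick at the bottom, round boss 30 mm across above it (from 10 to 42 mm above the underside). Origin at the centre of its underside, z up. Grip it by the boss from above. Two to four fittings are present; at first they stand on the orange board about 75 mm apart. All are alike and any may go on any pad.
- fitting2: Turned steel fitting standing upright (0.10 to 0.21 kg): round flange 46 mm across and 10 mm thick at the bottom, round boss 30 mm across above it (from 10 to 42 mm above the underside). Origin at the centre of its underside, z up. Grip it by the boss from above. Two to four fittings are present; at first they stand on the orange board about 75 mm apart. All are alike and any may go on any pad.
- fitting3: Turned steel fitting standing upright (0.10 to 0.21 kg): round flange 46 mm across and 10 mm thick at the bottom, round boss 30 mm across above it (from 10 to 42 mm above the underside). Origin at the centre of its underside, z up. Grip it by the boss from above. Two to four fittings are present; at first they stand on the orange board about 75 mm apart. All are alike and any may go on any pad.
- fitting4: Turned steel fitting standing upright (0.10 to 0.21 kg): round flange 46 mm across and 10 mm thick at the bottom, round boss 30 mm across above it (from 10 to 42 mm above the underside). Origin at the centre of its underside, z up. Grip it by the boss from above. Two to four fittings are present; at first they stand on the orange board about 75 mm apart. All are alike and any may go on any pad.
- rack: Orange board, 210 x 210 mm, 6 mm thick, fixed to the table, on which the fittings stand. Origin at the centre of its underside.
- pad1 (a point): Centre of one of the four thin round black pads (50 mm across, flush with the dial's top), 62 mm from the dial's axis and 90 degrees apart. It turns with the dial; this point is on the surface a fitting stands on, 45 mm above the table.
- pad2 (a point): Centre of one of the four thin round black pads (50 mm across, flush with the dial's top), 62 mm from the dial's axis and 90 degrees apart. It turns with the dial; this point is on the surface a fitting stands on, 45 mm above the table.
- pad3 (a point): Centre of one of the four thin round black pads (50 mm across, flush with the dial's top), 62 mm from the dial's axis and 90 degrees apart. It turns with the dial; this point is on the surface a fitting stands on, 45 mm above the table.
- pad4 (a point): Centre of one of the four thin round black pads (50 mm across, flush with the dial's top), 62 mm from the dial's axis and 90 degrees apart. It turns with the dial; this point is on the surface a fitting stands on, 45 mm above the table.
- centre (a point): Point on the dial's axis (also the lever's axis; both vertical) at the dial's top face, 45 mm above the table. Its x axis points along the fixture, away from the pointer; y to the left of that, z up. The dial is a flat aluminium disc 230 mm across with 16 upright steel pins round its rim, on a 260 mm square dark steel base fixed to the table.
- mark (a point): Outer point of the red radial line on the dial's top, 110 mm from the axis; turns with the dial, which goes anticlockwise seen from above.
- pointer (a point): Fixed point at the same radius (110 mm) and height, in line with the red pointer block on the robot's side of the base: the mark must come to this point. Full lever strokes leave the mark either here or a whole number of teeth (22.5 degrees each) away, to within 2 degrees.
- dial (a joint): Angle of the dial (rad): 0 with the mark at the pointer, growing anticlockwise; at the start 6.4 to 9.4 teeth short of it (negative; one tooth is 0.3927). It stays where it is left (1.2 N m of friction). Only the lever may turn it. Taken past the pointer, it must go once more round (2 pi is as good as 0).
- lever (a joint): Ratchet lever angle (rad), 0 (back stop) to 0.52 (forward stop), growing anticlockwise from above; it stays where it is left. Moved forward, its pawl catches a pin and turns the dial along; moved back, the pawl slips over the pins and the dial stays. Each stroke from back stop to forward stop advances one tooth (0.3927), the first perhaps less. Go back within 0.03 of 0 to catch the next pin.
- lever_grip (a point): Point on the axis of the upright black round handle at the lever's end (22 mm across, from 48 to 120 mm above the table, this point at 100 mm), 172 mm from the dial's axis, on the robot's right of the dial. It moves on a circle about the dial's axis; the forward stroke goes away from the robot and takes about 8 N. The lever carries a yellow pawl.
- boom (a joint): Camera arm angle (rad): 0 at its stop with the camera over the dial's middle, 1.8 at its far stop, swung clear to the robot's left; grows clockwise seen from above. It stays where it is left (about 1 N at the knob).
- boom_grip (a point): Point on the axis of the upright round blue knob (20 mm across, from 186 to 226 mm above the table, this point at 208 mm) on top of the black camera head (60 mm across, from 125 to 173 mm above the table) at the end of the white arm. It keeps 172 mm from the arm's pivot: hold it loosely enough to turn and slide between the fingers.
- boom_pivot (a point): Point on the arm's vertical pivot axis, 208 mm above the table (the post itself and the arm's collar reach 165 mm).
- blue_bin: Open blue bin, 170 x 130 x 75 mm, with steel parts in it; origin at the centre of its underside. Leave it alone.
- cap1: Red plastic cap, 30 mm across, 14 mm high; origin under its centre. Leave it alone.
- cap2: Red plastic cap, 30 mm across, 14 mm high; origin under its centre. Leave it alone.
- carton: Closed cardboard carton, 90 x 70 x 60 mm; origin under its centre. Leave it alone.
Mind the look-alikes: they are no part of the job. Leave any purple or yellow look-alike of the fitting4 alone.

How it is judged:
By the outcome, as a careful person would: the job done as asked, in the order asked, and still so for the second after the job is handed in, with the robot touching nothing.
Of fitting1, fitting2, fitting3, fitting4 only 2 to 4 are there at a start; the rules pass over those that are not, and their reading is None.
At some moment in a run one of fitting1, fitting2, fitting3, fitting4 may be knocked a few centimetres aside while the robot is not near it.
It also fails if it takes over 210 s, if anything falls off the work surface, if the arm or the gripper's body presses on something with over 40 N, if the wrist force passes 120 N, or if a joint passes its speed limit or range.

### The arm

A 6-joint arm with a two-finger parallel gripper is mounted at the origin on the work surface. World frame = base frame: x ahead of the robot, y to its left, z up, the work surface at z = 0. Lengths are in mm, angles in rad, forces in N, time in s.
With the tool pointing down it reaches from about 300 to 775 mm from the base axis. Payload 14.6 kg.
Tool frame: the origin (TCP) lies on the centre line of the jaws, within the pads' length; the fingertips stand 8 mm ahead of it and the grasp point (between the pads) lies 11 mm behind it; z points along the fingers, y is the line along which they close (so a half turn about z gives the same grasp; the last joint's range is limited). The gripper opens to 94 mm and grips with 3 to 60 N. Pads are 16 mm wide; open, the fingers measure 119 mm over their backs; the gripper's body (75 mm by 177 mm) begins 78 mm behind the grasp point.
Start: joints at [1.184, 0.3, 1.521, -0, 1.321, -0.067], TCP at [172.904, 522.105, 213.446] pointing down, gripper open.
Joint ranges: [-3.03, 3.03], [-0.79, 2.21], [0.23, 2.52], [-1.04, 4.18], [0, 3.07], [-2.55, 2.55]. Speed limits (rad/s): [2.22, 2.22, 2.57, 3.14, 3.14, 3.14].

### API

Orientations are given as [roll, pitch, yaw] about the fixed x, y, z axes, in that order (R = Rz(yaw) Ry(pitch) Rx(roll)).
In Python, from cell import manip gives the robot as it stands.
- The arm moves only by the tool jog_arm, never from a script. Its argument "rows" is one flat list of numbers, 7 for each row, row after row: the shift along the world's x, y, z in cm, then the turn, a rotation vector about the world's x, y, z in rad, then the closure, from 0 (fully open) to 1 (shut). In form: [dx, dy, dz, rx, ry, rz, fingers, dx, dy, dz, rx, ry, rz, fingers, ...]. A call has 1 to 20 rows; each row shifts and turns the commanded pose from where the row before left it; what a row does not reach is not made up. A row lasts 1/12 s, in which the tool goes at most 41.7 mm and 7.16 degrees, less where a joint would pass 70% of its speed; a pose out of reach is approached as far as the arm can. A call with a gripper value outside its range is refused whole. The fingers move at their own pace and stop on an object; "newtons" is the grip in N (left out, the last holds). Time passes only in rows, so rows that do not move let the fingers close. It gives the time, the measured TCP pose, the force, the opening and the grip force at its end, in the units of the state.
- manip.read_state(): the state, without advancing time (a new reading comes with each control period).
- manip.camera(name): name is "scene" or "top" or "wrist"; returns (picture, depth): 480x640x3 uint8, blue, green, red; 480x640 float32, mm along the optical axis (not along the pixel's ray), 0 where there is no reading.
- manip.camera_model(name): a dict with "K" (3x3 intrinsics, pixels), "R" (3x3) and "t" (3): a world point X has camera coordinates R X + t. Camera axes: x right, y down, z forward; pixel columns grow to the right and rows downward; lengths in mm; the calibration is good to about 2 mm. A picture is of the moment at which its call begins: read the wrist's pose just before it. camera_model takes no time and is no camera call; for the wrist camera it gives the pose at the moment of the call.
- manip.sign_off(): hands the job in; it is judged then, once.
The state is a dict: "clock": time; "joints": joint angles; "qd": joint speeds; "effort": joint torques, N m; "eef_pos": TCP position; "eef_rot": TCP orientation; "wrist_force": force on the tool from outside, world axes, zero at the start; "moment": the same for the moment, N m; "finger_gap": finger opening in mm; "finger_force": force on a finger pad.
Only numpy, scipy, OpenCV 4.12 (cv2) and the standard library are available. Lean on these libraries where they do the work, as an engineer would, in place of code of your own. Each camera call takes 0.05 s, during which the arm holds its last target. There are 200 camera calls.

## Working session

There is one attempt and no reset: what is moved stays moved. The work goes in short steps, Python scripts to look and compute and a tool call to move; the robot and the scene stay as the last step left them, time stands still between calls to the robot, and variables do not carry over. Pictures are saved under pics/ and viewed, at most 14 in all, crops included, and the job is handed in when it is done.

Besides the shell and the picture viewer there is one more tool, called after "Request:" by a JSON object that holds its "name" and its "arguments". jog_arm: Moves the arm, as the interface text tells. Its arguments: {"type":"object","properties":{"rows":{"type":"array"},"newtons":{"type":"number"}},"required":["rows"]}

```bash
ls; mkdir -p pics; cat > h.py <<'E'
import numpy as np, cv2
from cell import manip
def cast(name,uv,z,cm=None):
    c=cm or manip.camera_model(name); K,R,t=[np.array(c[k],float) for k in('K','R','t')]
    d=R.T@np.linalg.solve(K,np.array([uv[0],uv[1],1.])); o=-R.T@t
    return o+d*(z-o[2])/d[2]
def cloud(name,dep,cm=None):
    c=cm or manip.camera_model(name); K,R,t=[np.array(c[k],float) for k in('K','R','t')]
    v,u=np.mgrid[0:480,0:640]; p=np.linalg.inv(K)@np.stack([u.ravel(),v.ravel(),np.ones(u.size)])*dep.ravel()
    return (R.T@(p-t.reshape(3,1))).T.reshape(480,640,3)
def proj(name,X):
    c=manip.camera_model(name); K,R,t=[np.array(c[k],float) for k in('K','R','t')]
    p=K@(R@np.array(X,float)+t.ravel()); return p[:2]/p[2]
E
python3 - <<'E'
from h import *
for n in('scene','top'):
    im,d=manip.camera(n); cv2.imwrite(f'pics/{n}0.png',im); np.save(f'pics/{n}0.npy',d)
    c=manip.camera_model(n); print(n,np.array(c['K']).round(0).tolist(),(-np.array(c['R']).T@np.array(c['t']).ravel()).round(0))
s=manip.read_state(); print(s)
E
```

```text
pics
scene [[450.0, 0.0, 323.0], [0.0, 450.0, 249.0], [0.0, 0.0, 1.0]] [1159. -133.  881.]
top [[438.0, 0.0, 326.0], [0.0, 438.0, 246.0], [0.0, 0.0, 1.0]] [ 447.    8. 1080.]
{'clock': 0.1, 'joints': array([ 1.18440120e+00,  3.00415526e-01,  1.52150584e+00,  7.94114900e-06,
        1.32070805e+00, -6.66247209e-02]), 'qd': array([-0.0020487 , -0.00039928, -0.00231052,  0.00112613, -0.00032149,
       -0.0013219 ]), 'effort': array([-8.43104754e-04, -5.32653880e+01, -3.53273535e+01,  7.08963582e-02,
        2.35901383e-02, -5.14088356e-05]), 'eef_pos': array([172.82075722, 521.90631915, 212.94863862]), 'eef_rot': array([-3.14055870e+00, -7.66978596e-05,  2.82182024e+00]), 'wrist_force': array([0.29410429, 0.28863173, 0.65397506]), 'moment': array([-0.00331536, -0.02798478,  0.02635812]), 'finger_force': 0.0, 'finger_gap': 93.92676201583008}
```

View pics/scene0.png

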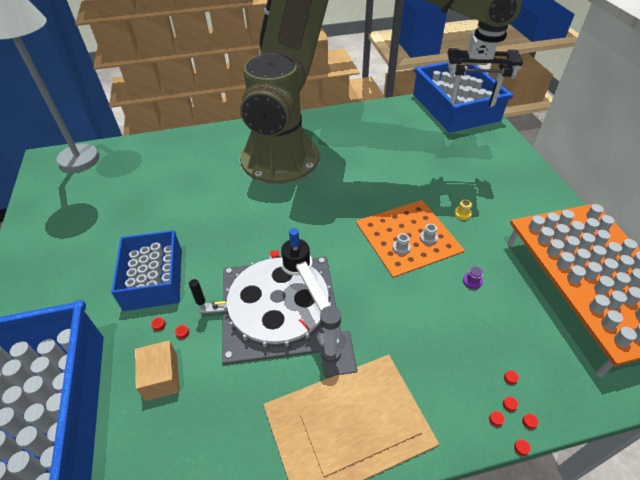

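View pics/top0.png

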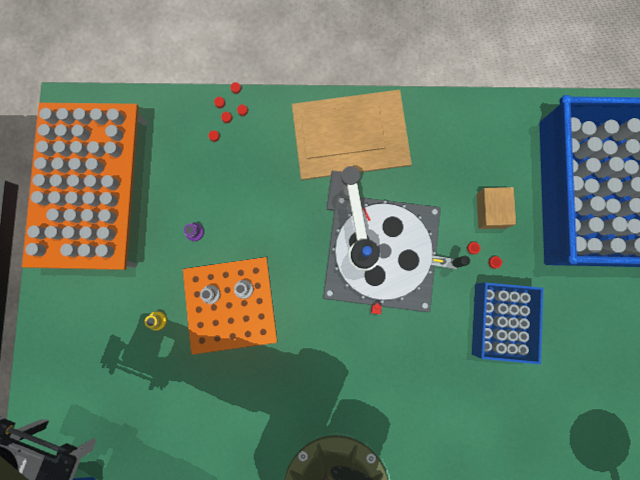

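The top view shows two fittings at about (209,294) and (243,288). The dial is centred near (384,250), with the knob at (367,251), the pivot near (351,175), the handle at (461,261), the pointer block at (376,309) and the red line near (367,214).

```bash
cat > meas.py <<'E'
from h import *
def blobs(m,lo=15):
    n,l,s,c=cv2.connectedComponentsWithStats(m.astype(np.uint8)); return [(c[i],s[i,4]) for i in range(1,n) if s[i,4]>=lo]
def dial(im,d,box=(325,200,445,320),C=None):
    """top-camera dial: white disc circle, red mark, pads"""
    P=cloud('top',d)
    m=(abs(P[...,2]-45)<8); hsv=cv2.cvtColor(im,cv2.COLOR_BGR2HSV)
    w=m&(hsv[...,1]<40)&(hsv[...,2]>170)
    k=np.zeros(w.shape,bool); x0,y0,x1,y1=box; k[y0:y1,x0:x1]=1; w&=k
    cs,_=cv2.findContours(w.astype(np.uint8),cv2.RETR_EXTERNAL,cv2.CHAIN_APPROX_NONE)
    h=cv2.convexHull(max(cs,key=cv2.contourArea)); el=cv2.fitEllipse(h)
    c=cast('top',el[0],45) if C is None else C; print('ellipse',el,'c',c.round(1))
    red=((hsv[...,0]<8)|(hsv[...,0]>172))&(hsv[...,1]>110)&(hsv[...,2]>90)&k
    for b,a in blobs(red,4):
        p=cast('top',b,45); v=p-c; print('red',b.round(1),a,p[:2].round(1),'r',np.hypot(*v[:2]).round(1),'ang',np.degrees(np.arctan2(v[1],v[0])).round(1))
    blk=(hsv[...,2]<60)&k&(abs(P[...,2]-45)<10)
    for b,a in blobs(blk,100):
        p=cast('top',b,45); v=p-c; print('blk',b.round(1),a,p[:2].round(1),'r',np.hypot(*v[:2]).round(1),'ang',np.degrees(np.arctan2(v[1],v[0])).round(1))
    return c
E
python3 - <<'E'
from meas import *
im=cv2.imread('pics/top0.png'); d=np.load('pics/top0.npy'); dial(im,d)
P=cloud('top',d); hsv=cv2.cvtColor(im,cv2.COLOR_BGR2HSV)
def top(u,v,r,zl,zh):
    s=np.zeros((480,640),bool); s[v-r:v+r,u-r:u+r]=1; s&=(P[...,2]>zl)&(P[...,2]<zh)
    ys,xs=np.nonzero(s); q=P[s]; (cc,rr)=cv2.minEnclosingCircle(q[:,:2].astype(np.float32)) 
    print((u,v),s.sum(),'mean',q.mean(0).round(1),'circ',np.round(cc,1),round(rr,1))
for u,v in((209,294),(243,288)): top(u,v,16,44,56)
top(367,251,14,205,240); top(367,251,25,160,185); top(461,261,14,105,135); top(351,175,20,155,175)
im2=cv2.imread('pics/scene0.png');P2=cloud('scene',np.load('pics/scene0.npy'))
for u,v,zl,zh in((403,240,38,56),(431,229,38,56),(294,238,190,240),(197,290,60,125),(331,320,140,180)):
    s=np.zeros((480,640),bool); s[v-16:v+16,u-14:u+14]=1; s&=(P2[...,2]>zl)&(P2[...,2]<zh); q=P2[s]; print('scene',s.sum(),q.mean(0).round(1),q.min(0).round(0),q.max(0).round(0))
# base corners via dark mask hull
hs=hsv; m=(abs(P[...,2]-20)<18)&(P[...,2]>6)&(hsv[...,2]<120)&(hsv[...,1]<70); k=np.zeros(m.shape,bool);k[190:320,318:446]=1
cs,_=cv2.findContours((m&k).astype(np.uint8),0,1); r=cv2.minAreaRect(np.vstack([c for c in cs if len(c)>10])); print(r)
cv2.imwrite('pics/crop0.png',cv2.resize(im[150:330,310:480],None,fx=3.3,fy=3.3,interpolation=cv2.INTER_CUBIC))
E
```

```text
ellipse ((383.69256591796875, 251.20001220703125), (95.0754165649414, 96.43047332763672), 116.77342224121094) c [ 556.5 -103.    45. ]
red [366.2 214.2] 29 [644.6 -60.3] r 97.9 ang 25.8
red [376.  308.5] 92 [421.8 -86.2] r 135.8 ang 172.9
blk [392.3 226. ] 186 [ 617.3 -122.9] r 63.9 ang -18.2
blk [408.7 260.1] 160 [ 536.6 -162.1] r 62.4 ang -108.6
blk [374.3 276.5] 207 [496.2 -81.4] r 64.1 ang 160.3
(209, 294) 128 mean [446.4 312.9  47.6] circ [447.  313.2] 15.8
(243, 288) 123 mean [461.1 232.7  47.6] circ [461.5 232.6] 15.0
(367, 251) 88 mean [538.9 -50.8 223.8] circ [539.5 -51.3] 10.0
(367, 251) 548 mean [538.1 -50.5 171.9] circ [539.4 -51.4] 30.0
(461, 261) 88 mean [ 532.8 -271.6  117.1] circ [ 533.5 -273.5] 11.5
(351, 175) 350 mean [701.  -19.5 160. ] circ [696.1 -21.4] 32.3
scene 119 [463.9 231.3  48. ] [445. 217.  38.] [478. 247.  53.]
scene 113 [449.2 311.9  47.7] [432. 298.  39.] [461. 328.  54.]
scene 166 [544.5 -52.3 214.6] [531. -61. 191.] [551. -42. 230.]
scene 243 [ 539.2 -272.    98.6] [ 522. -284.   60.] [ 546. -263.  124.]
scene 475 [709.3 -20.5 159.9] [673. -38. 141.] [729.   0. 167.]
((379.1310729980469, 249.99534606933594), (115.37054443359375, 109.63650512695312), 7.431407928466797)
```

View pics/crop0.png

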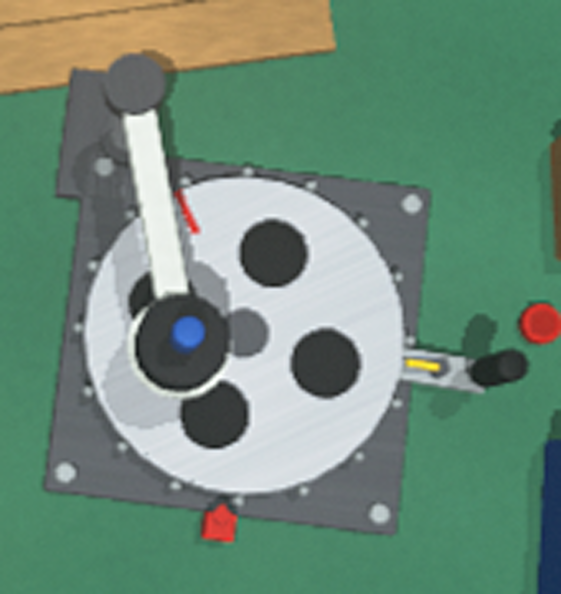

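The crop shows the red line at about 26° and the pointer at about 173°, so the dial is roughly 6.5 teeth short. The knob is about 18° off its inner stop. Next I move to the knob.

Request:
{"name": "jog_arm", "arguments": {"rows": [0,0,3,0,0,0,0,0,0,3,0,0,0,0,2.04,-3.18,0,0,0,0.0284,0,2.04,-3.18,0,0,0,0.0284,0,2.04,-3.18,0,0,0,0.0284,0,2.04,-3.18,0,0,0,0.0284,0,2.04,-3.18,0,0,0,0.0284,0,2.04,-3.18,0,0,0,0.0284,0,2.04,-3.18,0,0,0,0.0284,0,2.04,-3.18,0,0,0,0.0284,0,2.04,-3.18,0,0,0,0.0284,0,2.04,-3.18,0,0,0,0.0284,0,2.04,-3.18,0,0,0,0.0284,0,2.04,-3.18,0,0,0,0.0284,0,2.04,-3.18,0,0,0,0.0284,0,2.04,-3.18,0,0,0,0.0284,0,2.04,-3.18,0,0,0,0.0284,0,2.04,-3.18,0,0,0,0.0284,0,2.04,-3.18,0,0,0,0.0284,0,2.04,-3.18,0,0,0,0.0284,0], "newtons": 5}}

```text
clock: 1.77
eef_pos: [540.7, -52.2, 273.2]
eef_rot: [3.141, -0.0, -2.949]
wrist_force: [0.8, 0.3, -0.0]
finger_gap: 94.1
finger_force: 0.0
```

Request:
{"name": "jog_arm", "arguments": {"rows": [0,0,-2.5,0,0,0,0,0,0,-2.5,0,0,0,0,0,0,-2.6,0,0,0,0,0,0,0,0,0,0,0.68,0,0,0,0,0,0,0.68,0,0,0,0,0,0,0.68,0,0,0,0,0,0,0.68,0,0,0,0,0,0,0.68,0,0,0,0,0,0,0.68,0,0,0,0,0,0,0.68]}}

```text
clock: 2.6
eef_pos: [540.3, -50.3, 198.1]
eef_rot: [-3.141, 0.001, -2.95]
wrist_force: [-0.6, 0.4, 0.8]
finger_gap: 50.6
finger_force: 0.0
```

```bash
python3 - <<'E'
import numpy as np
pv=np.array([708,-19.]);k0=np.array([540.7,-52.2])
a0=np.arctan2(*(k0-pv)[::-1]); r=np.hypot(*(k0-pv)); n=20
tot=np.radians(-(360-106-np.degrees(-a0)))
print(np.degrees(a0),r,np.degrees(tot))
p=[pv+r*np.array([np.cos(a0+tot*i/n),np.sin(a0+tot*i/n)]) for i in range(n+1)]
print(np.round(np.diff(np.array(p),axis=0)/10,2).tolist(), tot/n,p[-1])
E
```

```text
-168.77571137775936 170.56239327589182 -85.22428862224064
[[-0.2, 1.25], [-0.11, 1.26], [-0.01, 1.27], [0.08, 1.27], [0.18, 1.26], [0.27, 1.24], [0.36, 1.22], [0.45, 1.19], [0.54, 1.15], [0.62, 1.11], [0.7, 1.06], [0.78, 1.0], [0.85, 0.94], [0.92, 0.88], [0.98, 0.81], [1.04, 0.73], [1.09, 0.65], [1.13, 0.57], [1.17, 0.48], [1.21, 0.39]] -0.07437222195640206 [660.98663292 144.95509542]
```

Request:
{"name": "jog_arm", "arguments": {"rows": [-0.2,1.25,0,0,0,-0.0744,0.68,-0.11,1.26,0,0,0,-0.0744,0.68,-0.01,1.27,0,0,0,-0.0744,0.68,0.08,1.27,0,0,0,-0.0744,0.68,0.18,1.26,0,0,0,-0.0744,0.68,0.27,1.24,0,0,0,-0.0744,0.68,0.36,1.22,0,0,0,-0.0744,0.68,0.45,1.19,0,0,0,-0.0744,0.68,0.54,1.15,0,0,0,-0.0744,0.68,0.62,1.11,0,0,0,-0.0744,0.68,0.7,1.06,0,0,0,-0.0744,0.68,0.78,1.0,0,0,0,-0.0744,0.68,0.85,0.94,0,0,0,-0.0744,0.68,0.92,0.88,0,0,0,-0.0744,0.68,0.98,0.81,0,0,0,-0.0744,0.68,1.04,0.73,0,0,0,-0.0744,0.68,1.09,0.65,0,0,0,-0.0744,0.68,1.13,0.57,0,0,0,-0.0744,0.68,0.6,0.24,0,0,0,-0.0744,0.68,0.57,0.24,0,0,0,-0.0744,0.68]}}

```text
clock: 4.27
eef_pos: [648.9, 143.3, 197.4]
eef_rot: [-3.141, 0.0, 1.842]
wrist_force: [-0.5, -1.7, 0.6]
finger_gap: 30.0
finger_force: 0.5
```

Request:
{"name": "jog_arm", "arguments": {"rows": [0.4,0.13,0,0,0,0,0.68,0.4,0.13,0,0,0,0,0.68,0.3,0.1,0,0,0,0,0.68,0.3,0.1,0,0,0,0,0.68]}}

```text
clock: 4.6
eef_pos: [662.6, 147.8, 197.5]
eef_rot: [-3.141, -0.0, 1.847]
wrist_force: [-1.6, 0.9, -0.4]
finger_gap: 30.3
finger_force: 0.5
```

```bash
python3 - <<'E'
from meas import *
s=manip.read_state(); print(s['eef_pos'],s['wrist_force'],s['finger_gap'])
im,d=manip.camera('top'); cv2.imwrite('pics/top1.png',im)
cv2.imwrite('pics/c1.png',cv2.resize(im[130:330,170:480],None,fx=2.5,fy=2.5))
dial(im,d)
E
```

```text
[662.62705189 147.76067615 197.48183031] [-1.61939454  0.87664401 -0.4094071 ] 30.28697268200925
ellipse ((385.8523254394531, 250.79588317871094), (91.29058074951172, 97.01964569091797), 156.2376251220703) c [ 557.6 -108.    45. ]
red [366.1 213.8] 31 [645.6 -60.1] r 100.2 ang 28.6
red [376.  308.5] 93 [421.7 -86.2] r 137.7 ang 170.9
```

View pics/c1.png

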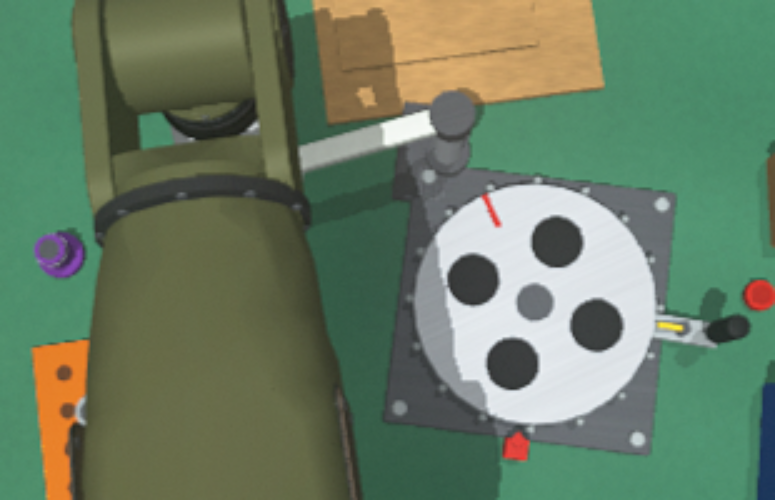

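The arm has swung out, and all four pads, the hub at pixel (384,251) and the red line are visible. I'll push further until I feel the stop.

Request:
{"name": "jog_arm", "arguments": {"rows": [0.3,0.06,0,0,0,0,0.68,0.3,0.06,0,0,0,0,0.68,0.3,0.06,0,0,0,0,0.68]}}

```text
clock: 4.9
eef_pos: [670.7, 149.7, 197.4]
eef_rot: [-3.139, -0.001, 1.846]
wrist_force: [-11.1, 0.8, 1.9]
finger_gap: 41.2
finger_force: 5.0
```

Request:
{"name": "jog_arm", "arguments": {"rows": [0.3,0.03,0,0,0,0,0.68,0.3,0.03,0,0,0,0,0.68,0,0,0,0,0,0,0.68]}}

```text
clock: 5.15
eef_pos: [676.7, 151.0, 197.4]
eef_rot: [-3.139, -0.002, 1.846]
wrist_force: [-10.0, 3.7, 3.4]
finger_gap: 53.4
finger_force: 5.0
```

Request:
{"name": "jog_arm", "arguments": {"rows": [-0.8,-0.2,0,0,0,0,0.4,-0.8,-0.2,0,0,0,0,0.4,0,0,0,0,0,0,0.4,0,0,2,0,0,0,0.4,0,0,2,0,0,0,0.2,0,0,2,0,0,0,0,-2.6,1.5,0,0,0,0,0,-2.6,1.5,0,0,0,0,0,-2.6,1.5,0,0,0,0,0,-2.6,1.5,0,0,0,0,0,-2.6,1.5,0,0,0,0,0,-2.6,1.5,0,0,0,0,0,-2.6,1.5,0,0,0,0,0,-2.6,1.5,0,0,0,0,0,0,0,0,0,0,0,0]}}

```text
clock: 6.4
eef_pos: [450.8, 268.3, 258.4]
eef_rot: [3.141, -0.001, 1.848]
wrist_force: [0.4, 0.5, 1.2]
finger_gap: 94.1
finger_force: 0.0
```

```bash
python3 - <<'E'
from meas import *
s=manip.read_state(); print(s['eef_pos'],s['eef_rot'])
c=manip.camera_model('wrist'); im,d=manip.camera('wrist'); cv2.imwrite('pics/w1.png',im)
print(np.array(c['K'])[0,0],(-np.array(c['R']).T@np.array(c['t']).ravel()).round(0)); P=cloud('wrist',d,c)
m=(P[...,2]>42)&(P[...,2]<56)&(d>0)
n,l,st,ce=cv2.connectedComponentsWithStats(m.astype(np.uint8))
for i in range(1,n):
    if st[i,4]>200: q=P[l==i]; print(ce[i].round(0),st[i],q.mean(0).round(1),np.round(cv2.minEnclosingCircle(q[:,:2].astype(np.float32)),1) if 0 else ((q.min(0)+q.max(0))/2).round(1),cast('wrist',ce[i],48,c).round(1))
im,d=manip.camera('top'); cv2.imwrite('pics/top2.png',im); P=cloud('top',d)
dial(im,d)
m=(P[...,2]>205)&(P[...,2]<240); m[:, :250]=0; m[250:]=0; print('knob',P[m].mean(0).round(1),m.sum())
hsv=cv2.cvtColor(im,cv2.COLOR_BGR2HSV); k=(hsv[...,2]<60); k[:205]=0;k[300:]=0;k[:,:340]=0;k[:,440:]=0
for b,a in blobs(k,80): print('pad',b.round(1),a,cast('top',b,45).round(1))
E
```

```text
[450.83379912 268.27666831 258.38466669] [ 3.14059372e+00 -7.91432982e-04  1.84802710e+00]
430.1947184511531 [431. 335. 430.]
[511. 150.] [495 133  33  34 542] [600.4 366.8  42.7] [600.6 366.8  43.7] [598.1 366.4  48. ]
[328. 157.] [310 140  36  36 990] [446.4 316.8  47.6] [446.7 316.6  46.4] [446.4 316.8  48. ]
[319. 246.] [302 230  34  34 866] [460.9 237.   47.6] [461.4 236.5  46.4] [460.8 237.1  48. ]
[322. 464.] [281 455  78  13 449] [529.1   7.6  44.2] [528.6   6.2  44.5] [528.1  10.8  48. ]
ellipse ((383.8644714355469, 251.19522094726562), (94.9655990600586, 97.44483184814453), 108.87893676757812) c [ 556.6 -103.4   45. ]
red [366.1 213.8] 31 [645.6 -60.1] r 99.0 ang 25.9
red [376.  308.5] 93 [421.7 -86.2] r 136.0 ang 172.7
knob [657.8 145.4 222.6] 93
```

View pics/w1.png

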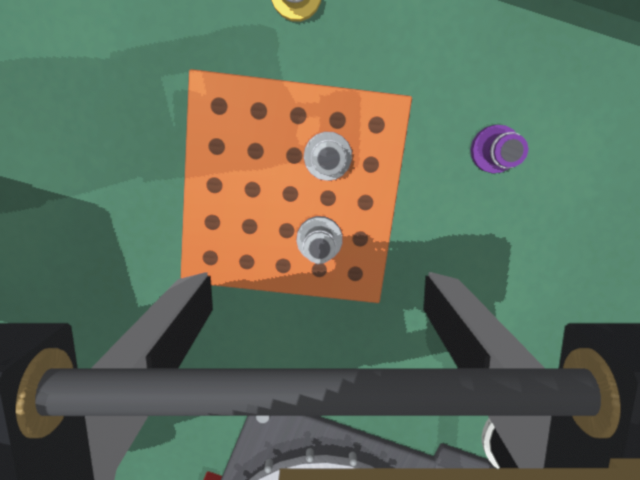

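The wrist view shows the two fittings on the board at (328,157) and (319,246), well clear of each other. The purple and yellow ones are decoys. Next I grasp fitting A.

Request:
{"name": "jog_arm", "arguments": {"rows": [-0.2,2.3,0,0,0,0,0,-0.2,2.3,0,0,0,0,0,0,0,-3.3,0,0,0,0,0,0,-3.3,0,0,0,0,0,0,-3.3,0,0,0,0,0,0,-3.3,0,0,0,0,0,0,-3.3,0,0,0,0,0,0,-3.3,0,0,0,0,0,0,-3.1,0,0,0,0,0,0,0,0,0,0,1,0,0,0,0,0,0,1,0,0,0,0,0,0,1,0,0,0,0,0,0,1,0,0,0,0,0,0,1,0,0,0,0,0,0,1,0,0,0,0,0,0,1,0,0,0,0,0,0,1,0,0,0,0,0,0,1,0,0,0,0,0,0,1,0,0,0,0,0,0,1], "newtons": 25}}

```text
clock: 8.17
eef_pos: [449.5, 312.1, 28.5]
eef_rot: [-3.141, -0.0, 1.845]
wrist_force: [-0.9, -0.2, 1.4]
finger_gap: 29.4
finger_force: 25.0
```

```bash
python3 - <<'E'
from meas import *
im=cv2.imread('pics/top2.png'); g=cv2.cvtColor(im,6)
print(g[227,392],g[251,384],g[260,408])
from scipy.optimize import least_squares
pts=[]
k=(g<90); k[:205]=0;k[298:]=0;k[:,:340]=0;k[:,430:]=0
for b,a in blobs(k,80):
    p=cast('top',b,45); print(b.round(1),a,p.round(1))
    if 120<a<350: pts.append(p[:2])
s=manip.read_state(); print(s['eef_pos'],s['finger_gap'],s['finger_force'])
E
```

```text
64 115 64
[392.3 226.5] 310 [ 616.2 -122.9   45. ]
[358.8 241.6] 310 [578.2 -43.7  45. ]
[408.2 259.8] 315 [ 537.5 -160.8   45. ]
[374.5 275.2] 318 [499.2 -81.9  45. ]
[449.45146803 312.10338361  28.5258084 ] 29.448911007638046 25.000352561473846
```

Request:
{"name": "jog_arm", "arguments": {"rows": [0,0,4,0,0,0,1,0,0,4,0,0,0,1,0,0,4,0,0,0,1,0,0,4,0,0,0,1,0.57,-2.96,0,0,0,0,1,0.57,-2.96,0,0,0,0,1,0.57,-2.96,0,0,0,0,1,0.57,-2.96,0,0,0,0,1,0.57,-2.96,0,0,0,0,1,0.57,-2.96,0,0,0,0,1,0.57,-2.96,0,0,0,0,1,0.57,-2.96,0,0,0,0,1,0.57,-2.96,0,0,0,0,1,0.57,-2.96,0,0,0,0,1,0.57,-2.96,0,0,0,0,1,0.57,-2.96,0,0,0,0,1,0.57,-2.96,0,0,0,0,1,0.57,-2.96,0,0,0,0,1,0.57,-2.96,0,0,0,0,1,0.57,-2.96,0,0,0,0,1]}}

```text
clock: 9.83
eef_pos: [540.6, -163.0, 188.2]
eef_rot: [-3.141, -0.0, 1.845]
wrist_force: [0.2, -0.2, -0.9]
finger_gap: 29.7
finger_force: 25.0
```

Request:
{"name": "jog_arm", "arguments": {"rows": [0,0,0,0,0,0,1,0,0,0,0,0,0,1]}}

```text
clock: 10.0
eef_pos: [540.4, -162.5, 187.8]
eef_rot: [-3.141, -0.001, 1.843]
wrist_force: [0.4, 0.0, -0.4]
finger_gap: 29.2
finger_force: 25.0
```

Request:
{"name": "jog_arm", "arguments": {"rows": [0,0.05,-2.2,0,0,0,1,0,0,-2.2,0,0,0,1,0,0,-2.2,0,0,0,1,0,0,-2.2,0,0,0,1,0,0,-2.0,0,0,0,1,0,0,-0.5,0,0,0,1,0,0,-0.3,0,0,0,1,0,0,-0.2,0,0,0,1,0,0,-0.2,0,0,0,1,0,0,0,0,0,0,1]}}

```text
clock: 10.83
eef_pos: [541.1, -160.9, 69.2]
eef_rot: [3.141, 0.001, 1.845]
wrist_force: [0.1, -0.4, -1.3]
finger_gap: 29.4
finger_force: 25.0
```

Request:
{"name": "jog_arm", "arguments": {"rows": [0,0,-0.1,0,0,0,1,0,0,-0.1,0,0,0,1,0,0,0,0,0,0,1]}}

```text
clock: 11.08
eef_pos: [541.1, -161.1, 67.5]
eef_rot: [3.141, 0.001, 1.845]
wrist_force: [-2.0, 0.6, 6.9]
finger_gap: 29.3
finger_force: 25.0
```

Request:
{"name": "jog_arm", "arguments": {"rows": [0,0,0,0,0,0,0,0,0,0,0,0,0,0,0,0,0,0,0,0,0,0,0,0,0,0,0,0,0,0,4,0,0,0,0,0,0,4,0,0,0,0,0,0,4,0,0,0,0,-0.64,3.28,0,0,0,0,0,-0.64,3.28,0,0,0,0,0,-0.64,3.28,0,0,0,0,0,-0.64,3.28,0,0,0,0,0,-0.64,3.28,0,0,0,0,0,-0.64,3.28,0,0,0,0,0,-0.64,3.28,0,0,0,0,0,-0.64,3.28,0,0,0,0,0,-0.64,3.28,0,0,0,0,0,-0.64,3.28,0,0,0,0,0,-0.64,3.28,0,0,0,0,0,-0.64,3.28,0,0,0,0,0,0,0,0,0,0,0,0]}}

```text
clock: 12.75
eef_pos: [462.6, 236.8, 186.4]
eef_rot: [3.141, -0.001, 1.849]
wrist_force: [0.5, -0.6, 0.6]
finger_gap: 94.1
finger_force: 0.0
```

```bash
cat >> meas.py <<'E'
def fits(im,d,zl=80,zh=98,box=(325,195,450,310)):
    P=cloud('top',d); m=(P[...,2]>zl)&(P[...,2]<zh); k=np.zeros(m.shape,bool); x0,y0,x1,y1=box; k[y0:y1,x0:x1]=1
    n,l,s,c=cv2.connectedComponentsWithStats((m&k).astype(np.uint8)); out=[]
    for i in range(1,n):
        if s[i,4]>40: q=P[l==i]; print('fit',s[i,4],q.mean(0).round(1),((q.min(0)+q.max(0))/2).round(1))
    g=cv2.cvtColor(im,6); 
    k2=(g<90)&k; k2[298:]=0;k2[:,430:]=0;k2[:205]=0;k2[:,:340]=0
    for b,a in blobs(k2,80): print('pad',a,cast('top',b,45).round(1))
E
python3 - <<'E'
from meas import *
s=manip.read_state(); print(s['eef_pos'])
im,d=manip.camera('top'); cv2.imwrite('pics/top3.png',im); fits(im,d)
c=manip.camera_model('wrist'); im,d=manip.camera('wrist'); P=cloud('wrist',d,c)
m=(P[...,2]>42)&(P[...,2]<56)&(d>0)
n,l,st,ce=cv2.connectedComponentsWithStats(m.astype(np.uint8))
for i in range(1,n):
    if st[i,4]>200: print(ce[i].round(0),st[i,4],P[l==i].mean(0).round(1))
E
```

```text
[462.63298574 236.81455191 186.43121502]
fit 144 [ 539.5 -157.6   86.3] [ 539.4 -157.6   85.9]
pad 310 [ 616.2 -122.9   45. ]
pad 311 [578.2 -43.8  45. ]
pad 319 [499.1 -81.8  45. ]
[558. 102.] 902 [600.2 366.7  42.7]
[316. 225.] 1358 [461.  236.8  47.6]
```

Request:
{"name": "jog_arm", "arguments": {"rows": [0.1,-0.2,-3.2,0,0,0,0,0,0,-3.2,0,0,0,0,0,0,-3.2,0,0,0,0,0,0,-3.2,0,0,0,0,0,0,-3.0,0,0,0,0,0,0,0,0,0,0,1,0,0,0,0,0,0,1,0,0,0,0,0,0,1,0,0,0,0,0,0,1,0,0,0,0,0,0,1,0,0,0,0,0,0,1,0,0,0,0,0,0,1,0,0,0,0,0,0,1,0,0,0,0,0,0,1,0,0,0,0,0,0,1,0,0,0,0,0,0,1]}}

```text
clock: 14.18
eef_pos: [464.8, 230.6, 28.5]
eef_rot: [-3.141, 0.0, 1.845]
wrist_force: [-1.8, -0.6, 3.5]
finger_gap: 29.9
finger_force: 25.0
```

Request:
{"name": "jog_arm", "arguments": {"rows": [0,0,4,0,0,0,1,0,0,4,0,0,0,1,0,0,4,0,0,0,1,0,0,4,0,0,0,1,0.33,-2.88,0,0,0,0,1,0.33,-2.88,0,0,0,0,1,0.33,-2.88,0,0,0,0,1,0.33,-2.88,0,0,0,0,1,0.33,-2.88,0,0,0,0,1,0.33,-2.88,0,0,0,0,1,0.33,-2.88,0,0,0,0,1,0.33,-2.88,0,0,0,0,1,0.33,-2.88,0,0,0,0,1,0.33,-2.88,0,0,0,0,1,0.33,-2.88,0,0,0,0,1,0,0,0,0,0,0,1,0,0,0,0,0,0,1,0,0,0,0,0,0,1]}}

```text
clock: 15.68
eef_pos: [501.0, -85.8, 188.2]
eef_rot: [-3.141, -0.0, 1.845]
wrist_force: [0.3, -0.5, -2.2]
finger_gap: 29.6
finger_force: 25.0
```

Request:
{"name": "jog_arm", "arguments": {"rows": [0,0,-2.2,0,0,0,1,0,0,-2.2,0,0,0,1,0,0,-2.2,0,0,0,1,0,0,-2.2,0,0,0,1,0,0,-2.0,0,0,0,1,0,0,-0.5,0,0,0,1,0,0,-0.3,0,0,0,1,0,0,-0.2,0,0,0,1,0,0,-0.2,0,0,0,1,0,0,0,0,0,0,1]}}

```text
clock: 16.52
eef_pos: [501.6, -86.1, 69.1]
eef_rot: [3.141, 0.001, 1.845]
wrist_force: [-0.2, -0.3, -1.9]
finger_gap: 29.7
finger_force: 25.0
```

Request:
{"name": "jog_arm", "arguments": {"rows": [0,0,-0.1,0,0,0,1,0,0,-0.1,0,0,0,1,0,0,0,0,0,0,0,0,0,0,0,0,0,0,0,0,0,0,0,0,0,0,0,0,0,0,0,0,0,0,4,0,0,0,0,0,0,4,0,0,0,0,0,0,4,0,0,0,0,0,0,4,0,0,0,0,0.5,-2.4,0,0,0,0,0,0.5,-2.4,0,0,0,0,0,0.5,-2.4,0,0,0,0,0,0,0,0,0,0,0,0,0,0,0,0,0,0,0,0,0,0,0,0,0,0,0,0,0,0,0,0,0,0,0,0,0,0,0,0]}}

```text
clock: 18.02
eef_pos: [516.2, -157.5, 226.5]
eef_rot: [3.141, 0.0, 1.846]
wrist_force: [0.7, 0.6, 0.3]
finger_gap: 94.5
finger_force: 0.0
```

```bash
python3 - <<'E'
from meas import *
s=manip.read_state(); print(s['eef_pos'])
im,d=manip.camera('top'); cv2.imwrite('pics/top4.png',im); fits(im,d)
c=manip.camera_model('wrist'); im,d=manip.camera('wrist'); cv2.imwrite('pics/w2.png',im); np.save('pics/w2.npy',d); P=cloud('wrist',d,c)
m=(P[...,2]>80)&(P[...,2]<95)&(d>0)
n,l,st,ce=cv2.connectedComponentsWithStats(m.astype(np.uint8))
for i in range(1,n):
    if st[i,4]>200: print(ce[i].round(0),st[i,4],P[l==i].mean(0).round(1))
E
```

```text
[ 516.20755365 -157.45914162  226.54441445]
fit 70 [ 540.9 -150.9   86. ] [ 540.6 -150.7   85.5]
fit 150 [499.6 -82.2  85.8] [499.1 -83.   85.2]
pad 1663 [ 591.3 -164.1   45. ]
pad 313 [578.2 -43.7  45. ]
pad 93 [ 554.4 -107.4   45. ]
pad 202 [ 481.  -200.2   45. ]
[625. 112.] 551 [698.6 -20.2  87.5]
[325. 118.] 1611 [499.8 -80.7  86.6]
[348. 233.] 1346 [ 538.8 -155.2   86.6]
[300. 358.] 247 [ 531.2 -263.    87.6]
```

View pics/w2.png

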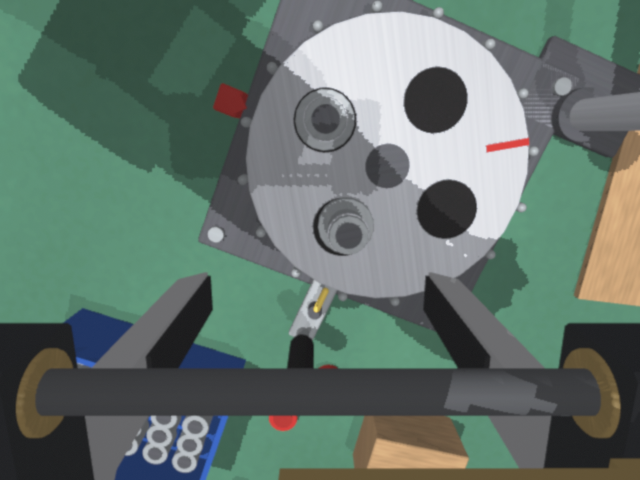

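The wrist view shows the fitting at (325,118) concentric with its pad. The one at (345,228) has a dark crescent on its lower-left side, so it is about 3.7 mm off. I'll re-grip it and shift it.

Request:
{"name": "jog_arm", "arguments": {"rows": [1.24,-0.05,0,0,0,0,0,1.24,0,0,0,0,0,0,0,0,-3.2,0,0,0,0,0,0,-3.2,0,0,0,0,0,0,-3.2,0,0,0,0,0,0,-3.2,0,0,0,0,0,0,-3.0,0,0,0,0,0,0,0,0,0,0,1,0,0,0,0,0,0,1,0,0,0,0,0,0,1,0,0,0,0,0,0,1,0,0,0,0,0,0,1,0,0,0,0,0,0,1,0,0,0,0,0,0,1,0,0,0,0,0,0,1,0,0,0,0,0,0,1,0,0,0,0,0,0,1,0,0,0,0,0,0,1]}}

```text
clock: 19.62
eef_pos: [541.0, -158.7, 68.5]
eef_rot: [-3.142, 0.0, 1.845]
wrist_force: [-0.3, 0.1, 1.7]
finger_gap: 29.1
finger_force: 25.0
```

Request:
{"name": "jog_arm", "arguments": {"rows": [0,0,0.4,0,0,0,1,0,0,0,0,0,0,1,-0.15,-0.34,0,0,0,0,1,0,0,0,0,0,0,1,0,0,-0.2,0,0,0,1,0,0,-0.1,0,0,0,1,0,0,-0.1,0,0,0,1,0,0,0,0,0,0,0,0,0,0,0,0,0,0,0,0,0,0,0,0,0,0,0,0,0,0,0,0,0,0,0,0,0,0,0,0,4,0,0,0,0,0,0,4,0,0,0,0,0,0,4,0,0,0,0,0,0,3,0,0,0,0,-0.6,-3.4,0,0,0,0,0,-0.6,-3.4,0,0,0,0,0,-0.6,-3.4,0,0,0,0,0,-0.6,-2,0,0,0,0,0,0,0,0,0,0,0,0]}}

```text
invalid input
```

```bash
python3 - <<'E'
from meas import *
s=manip.read_state(); print(s['eef_pos'],s['joints'])
im,d=manip.camera('top'); cv2.imwrite('pics/top5.png',im); fits(im,d); dial(im,d)
cv2.imwrite('pics/c5.png',cv2.resize(im[180:340,300:500],None,fx=3,fy=3))
c=manip.camera_model('wrist'); im,d=manip.camera('wrist'); cv2.imwrite('pics/w3.png',im); P=cloud('wrist',d,c)
m=(P[...,2]>80)&(P[...,2]<95)&(d>0)
n,l,st,ce=cv2.connectedComponentsWithStats(m.astype(np.uint8))
for i in range(1,n):
    if st[i,4]>200: print(ce[i].round(0),st[i,4],P[l==i].mean(0).round(1))
m=(P[...,2]>110)&(P[...,2]<130)&(d>0); n,l,st,ce=cv2.connectedComponentsWithStats(m.astype(np.uint8))
for i in range(1,n):
    if st[i,4]>80: print('handle',ce[i].round(0),st[i,4],P[l==i].mean(0).round(1))
E
```

```text
[ 541.01206019 -158.68894713   68.49726818] [-3.50265312e-01  4.89230943e-01  1.61977660e+00 -3.08078371e-05
  1.03260576e+00 -6.24490614e-01]
fit 146 [499.9 -82.7  86. ] [499.3 -83.1  85.5]
pad 2649 [ 545.3 -159.7   45. ]
pad 313 [578.2 -43.7  45. ]
pad 136 [ 557.2 -104.8   45. ]
pad 276 [462.3 -20.9  45. ]
ellipse ((364.861572265625, 243.6217803955078), (53.21079635620117, 87.9867935180664), 21.089393615722656) c [573.7 -58.2  45. ]
red [366.1 213.8] 31 [645.6 -60.1] r 72.0 ang -1.5
red [374.9 307.6] 59 [423.7 -83.6] r 152.1 ang -170.4
blk [389.8 228.3] 186 [ 611.6 -117. ] r 70.0 ang -57.1
blk [359.1 242. ] 198 [577.2 -44.4] r 14.2 ang 75.8
[265.  81.] 6853 [500.5 -80.8  86.7]
[318. 306.] 6099 [ 539.4 -153.8   86.9]
handle [256. 338.] 1279 [ 520.3 -155.7  119.8]
handle [379. 338.] 1284 [ 556.5 -145.5  119.9]
```

View pics/c5.png

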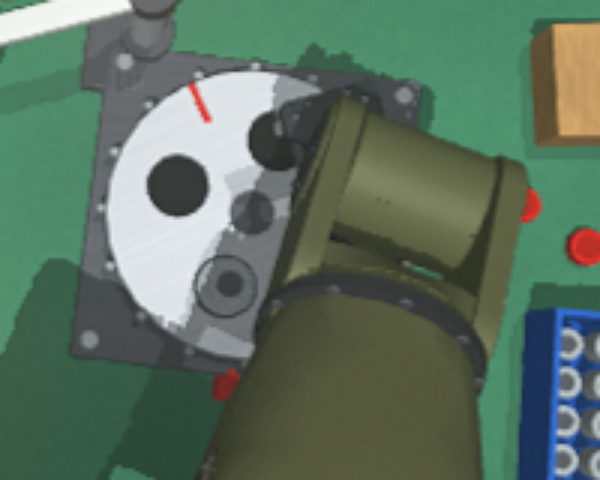

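That call was refused because it had more than 20 rows, and nothing moved. The fitting is still gripped, so I'll split the move into two calls.

Request:
{"name": "jog_arm", "arguments": {"rows": [0,0,0.4,0,0,0,1,0,0,0,0,0,0,1,-0.15,-0.34,0,0,0,0,1,0,0,0,0,0,0,1,0,0,-0.2,0,0,0,1,0,0,-0.15,0,0,0,1,0,0,-0.15,0,0,0,1,0,0,0,0,0,0,0,0,0,0,0,0,0,0,0,0,0,0,0,0,0,0,0,0,0,0,0,0,0,0,0,0,0,0,0]}}

```text
clock: 20.72
eef_pos: [539.5, -162.1, 67.3]
eef_rot: [-3.141, -0.0, 1.845]
wrist_force: [-0.3, 0.1, -0.3]
finger_gap: 59.2
finger_force: 0.0
```

Request:
{"name": "jog_arm", "arguments": {"rows": [0,0,4,0,0,0,0,0,0,4,0,0,0,0,0,0,4,0,0,0,0,0,0,4,0,0,0,0,-0.6,-3.6,0,0,0,0,0,-0.6,-3.6,0,0,0,0,0,-0.6,-3.6,0,0,0,0,0,-0.6,-3.6,0,0,0,0,0,0,0,0,0,0,0,0,0,0,0,0,0,0,0,0,0,0,0,0,0,0,0,0,0,0,0,0,0]}}

```text
clock: 21.72
eef_pos: [515.8, -305.1, 227.5]
eef_rot: [3.142, -0.0, 1.846]
wrist_force: [-0.4, -0.1, 0.2]
finger_gap: 93.9
finger_force: 0.0
```

```bash
python3 - <<'E'
from meas import *
s=manip.read_state(); print(s['eef_pos'],s['joints'])
im,d=manip.camera('top'); cv2.imwrite('pics/top6.png',im); fits(im,d)
c=manip.camera_model('wrist'); im,d=manip.camera('wrist'); cv2.imwrite('pics/w4.png',im); P=cloud('wrist',d,c)
m=(P[...,2]>80)&(P[...,2]<95)&(d>0)
n,l,st,ce=cv2.connectedComponentsWithStats(m.astype(np.uint8))
for i in range(1,n):
    if st[i,4]>200: print(ce[i].round(0),st[i,4],P[l==i].mean(0).round(1))
m=(P[...,2]>114)&(P[...,2]<130)&(d>0); n,l,st,ce=cv2.connectedComponentsWithStats(m.astype(np.uint8))
for i in range(1,n):
    if st[i,4]>80: print('handle',ce[i].round(0),st[i,4],P[l==i].mean(0).round(1))
E
```

```text
[ 515.81413504 -305.10724448  227.46309293] [-5.95308348e-01  4.01073983e-01  1.35268791e+00  1.11050677e-04
  1.38792590e+00 -8.70643261e-01]
fit 143 [ 538.  -160.9   86.2] [ 538.2 -162.1   86.1]
fit 147 [499.8 -82.2  86.1] [499.2 -83.1  85.7]
pad 310 [ 616.2 -122.9   45. ]
pad 311 [578.2 -43.8  45. ]
pad 264 [463.3 -18.7  45. ]
pad 303 [ 468.5 -190.8   45. ]
[408.  34.] 1861 [ 538.  -160.8   86.6]
[322. 457.] 1124 [ 573.4 -497.1   86.8]
handle [357. 197.] 844 [ 532.7 -270.8  119.5]
handle [273. 473.] 149 [ 532.9 -491.3  121.9]
```

View pics/w4.png

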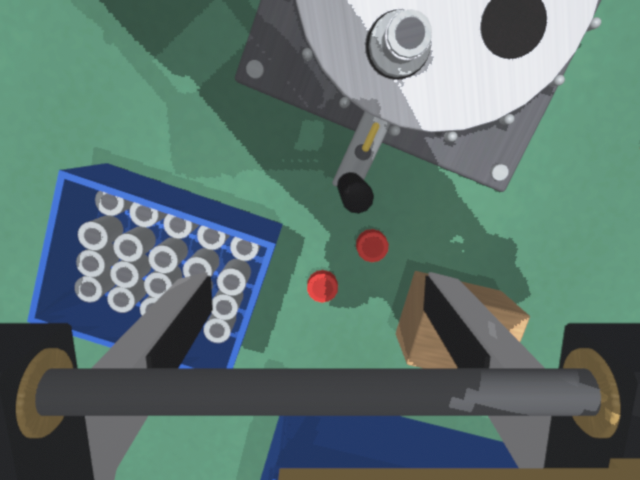

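The fitting at (400,42) now sits centred on its pad. The lever handle at (355,193) is free to approach.

Request:
{"name": "jog_arm", "arguments": {"rows": [0.47,0.82,0,0,0,-0.105,0.4,0.47,0.82,0,0,0,-0.105,0.4,0.47,0.82,0,0,0,-0.105,0.4,0.46,0.84,0,0,0,-0.105,0.4,0,0,0,0,0,0,0.4,0,0,-3,0,0,0,0.4,0,0,-3,0,0,0,0.4,0,0,-3,0,0,0,0.4,0,0,-3,0,0,0,0.4,0,0,-1.3,0,0,0,0.4,0,0,0,0,0,0,0.7,0,0,0,0,0,0,0.7,0,0,0,0,0,0,0.7,0,0,0,0,0,0,0.7,0,0,0,0,0,0,0.7,0,0,0,0,0,0,0.7], "newtons": 20}}

```text
clock: 23.15
eef_pos: [534.5, -273.2, 95.3]
eef_rot: [3.14, 0.001, 1.425]
wrist_force: [1.3, 0.0, -0.2]
finger_gap: 28.6
finger_force: 0.0
```

Request:
{"name": "jog_arm", "arguments": {"rows": [-0.3,0.05,0,0,0,0,0.7,-0.3,0.05,0,0,0,0,0.7,0,0,0,0,0,0,0.7]}}

```text
clock: 23.4
eef_pos: [527.7, -272.0, 94.6]
eef_rot: [-3.142, 0.0, 1.425]
wrist_force: [-0.2, -0.0, 0.2]
finger_gap: 28.0
finger_force: 0.0
```

Request:
{"name": "jog_arm", "arguments": {"rows": [-0.3,0.07,0,0,0,0,0.7,-0.3,0.07,0,0,0,0,0.7,0,0,0,0,0,0,0.7]}}

```text
clock: 23.65
eef_pos: [521.7, -270.6, 94.4]
eef_rot: [-3.141, -0.0, 1.425]
wrist_force: [0.6, 0.5, 0.4]
finger_gap: 28.3
finger_force: 0.0
```

Request:
{"name": "jog_arm", "arguments": {"rows": [-0.3,0.08,0,0,0,0,0.7,-0.3,0.08,0,0,0,0,0.7,0,0,0,0,0,0,0.7]}}

```text
clock: 23.9
eef_pos: [515.7, -268.9, 94.4]
eef_rot: [-3.141, -0.0, 1.425]
wrist_force: [0.5, -0.4, -0.1]
finger_gap: 28.4
finger_force: 0.0
```

Request:
{"name": "jog_arm", "arguments": {"rows": [-0.3,0.09,0,0,0,0,0.7,-0.3,0.09,0,0,0,0,0.7,-0.3,0.1,0,0,0,0,0.7,0,0,0,0,0,0,0.7]}}

```text
clock: 24.23
eef_pos: [506.7, -266.1, 94.4]
eef_rot: [-3.141, -0.0, 1.425]
wrist_force: [-0.0, -0.3, -0.3]
finger_gap: 28.7
finger_force: 0.0
```

```bash
python3 - <<'E'
from meas import *
s=manip.read_state(); print(s['eef_pos'],s['wrist_force'])
im,d=manip.camera('top'); 
a=cv2.resize(im[180:340,330:530],None,fx=2,fy=2); im2,_=manip.camera('scene'); b=cv2.resize(im2[200:360,130:330],None,fx=2,fy=2)
cv2.imwrite('pics/c7.png',np.hstack([a,b]))
E
```

```text
[ 506.66764147 -266.07722676   94.42512348] [-0.0404773  -0.32955762 -0.27280576]
```

View pics/c7.png

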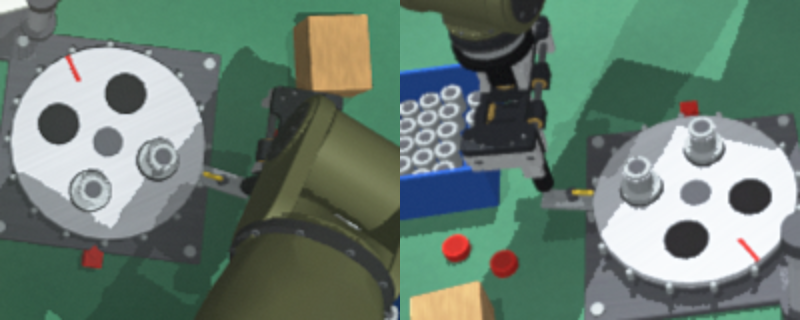

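The lever is following and there is no stop yet, so I keep pushing back.

Request:
{"name": "jog_arm", "arguments": {"rows": [-0.3,0.11,0,0,0,0,0.7,-0.3,0.11,0,0,0,0,0.7,-0.3,0.12,0,0,0,0,0.7,-0.3,0.12,0,0,0,0,0.7,0,0,0,0,0,0,0.7]}}

```text
clock: 24.75
eef_pos: [494.7, -261.4, 94.5]
eef_rot: [-3.141, -0.0, 1.425]
wrist_force: [0.6, -0.0, -0.6]
finger_gap: 28.3
finger_force: 0.0
```

Request:
{"name": "jog_arm", "arguments": {"rows": [-0.3,0.12,0,0,0,0,0.7,-0.3,0.12,0,0,0,0,0.7,0,0,0,0,0,0,0.7]}}

```text
clock: 25.0
eef_pos: [492.7, -260.9, 94.6]
eef_rot: [3.131, 0.003, 1.425]
wrist_force: [38.6, -16.1, -25.9]
finger_gap: 30.3
finger_force: 20.0
```

```bash
cat > arc.py <<'E'
import numpy as np,sys
C=np.array([559.5,-103.])
def arc(p,q,n):
    p,q=np.array(p),np.array(q); a,b=[np.arctan2(*(x-C)[::-1]) for x in(p,q)]; ra,rb=[np.hypot(*(x-C)) for x in(p,q)]
    t=np.linspace(0,1,n+1); A=a+(b-a)*t; R=ra+(rb-ra)*t
    P=C+np.c_[R*np.cos(A),R*np.sin(A)]; P=np.round(P,1); D=np.diff(P,axis=0)/10
    return [x for d in D for x in (round(d[0],2),round(d[1],2),0,0,0,0,0.7)]
print(arc((491.5,-260.2),(585,-273.6),16)); print(arc((585,-273.6),(491.5,-260.2),13))
E
python3 arc.py; python3 -c "
from cell import manip; s=manip.read_state(); print(s['eef_pos'])"
```

```text
[np.float64(0.55), np.float64(-0.23), 0, 0, 0, 0, 0.7, np.float64(0.55), np.float64(-0.22), 0, 0, 0, 0, 0.7, np.float64(0.57), np.float64(-0.19), 0, 0, 0, 0, 0.7, np.float64(0.57), np.float64(-0.18), 0, 0, 0, 0, 0.7, np.float64(0.57), np.float64(-0.16), 0, 0, 0, 0, 0.7, np.float64(0.59), np.float64(-0.13), 0, 0, 0, 0, 0.7, np.float64(0.58), np.float64(-0.12), 0, 0, 0, 0, 0.7, np.float64(0.59), np.float64(-0.09), 0, 0, 0, 0, 0.7, np.float64(0.6), np.float64(-0.08), 0, 0, 0, 0, 0.7, np.float64(0.59), np.float64(-0.05), 0, 0, 0, 0, 0.7, np.float64(0.6), np.float64(-0.04), 0, 0, 0, 0, 0.7, np.float64(0.6), np.float64(-0.01), 0, 0, 0, 0, 0.7, np.float64(0.6), np.float64(0.01), 0, 0, 0, 0, 0.7, np.float64(0.6), np.float64(0.03), 0, 0, 0, 0, 0.7, np.float64(0.59), np.float64(0.05), 0, 0, 0, 0, 0.7, np.float64(0.6), np.float64(0.07), 0, 0, 0, 0, 0.7]
[np.float64(-0.73), np.float64(-0.08), 0, 0, 0, 0, 0.7, np.float64(-0.74), np.float64(-0.06), 0, 0, 0, 0, 0.7, np.float64(-0.74), np.float64(-0.02), 0, 0, 0, 0, 0.7, np.float64(-0.73), np.float64(0.01), 0, 0, 0, 0, 0.7, np.float64(-0.74), np.float64(0.04), 0, 0, 0, 0, 0.7, np.float64(-0.73), np.float64(0.08), 0, 0, 0, 0, 0.7, np.float64(-0.73), np.float64(0.1), 0, 0, 0, 0, 0.7, np.float64(-0.72), np.float64(0.14), 0, 0, 0, 0, 0.7, np.float64(-0.72), np.float64(0.16), 0, 0, 0, 0, 0.7, np.float64(-0.71), np.float64(0.2), 0, 0, 0, 0, 0.7, np.float64(-0.7), np.float64(0.23), 0, 0, 0, 0, 0.7, np.float64(-0.68), np.float64(0.25), 0, 0, 0, 0, 0.7, np.float64(-0.68), np.float64(0.29), 0, 0, 0, 0, 0.7]
[ 492.68786853 -260.90488778   94.60400533]
```

Request:
{"name": "jog_arm", "arguments": {"rows": [0.2,0,0,0,0,0,0.7,0,0,0,0,0,0,0.7]}}

```text
clock: 25.17
eef_pos: [494.0, -260.7, 94.7]
eef_rot: [3.134, 0.003, 1.425]
wrist_force: [26.3, -13.9, -16.4]
finger_gap: 28.6
finger_force: 13.7
```

Request:
{"name": "jog_arm", "arguments": {"rows": [0.55,-0.23,0,0,0,0,0.7,0.55,-0.22,0,0,0,0,0.7,0.57,-0.19,0,0,0,0,0.7,0.57,-0.18,0,0,0,0,0.7,0.57,-0.16,0,0,0,0,0.7,0.59,-0.13,0,0,0,0,0.7,0.58,-0.12,0,0,0,0,0.7,0.59,-0.09,0,0,0,0,0.7,0.6,-0.08,0,0,0,0,0.7,0.59,-0.05,0,0,0,0,0.7,0.6,-0.04,0,0,0,0,0.7,0.6,-0.01,0,0,0,0,0.7,0.6,0.01,0,0,0,0,0.7,0.6,0.03,0,0,0,0,0.7,0.59,0.05,0,0,0,0,0.7,0.6,0.07,0,0,0,0,0.7,0,0,0,0,0,0,0.7]}}

```text
clock: 26.58
eef_pos: [585.1, -273.0, 94.3]
eef_rot: [-3.141, 0.001, 1.425]
wrist_force: [-3.8, -2.0, 2.2]
finger_gap: 28.5
finger_force: 1.8
```

Request:
{"name": "jog_arm", "arguments": {"rows": [0.2,0.02,0,0,0,0,0.7,0,0,0,0,0,0,0.7]}}

```text
clock: 26.75
eef_pos: [586.5, -272.8, 94.3]
eef_rot: [-3.14, 0.0, 1.425]
wrist_force: [-5.6, -2.4, 1.5]
finger_gap: 28.6
finger_force: 2.4
```

Request:
{"name": "jog_arm", "arguments": {"rows": [0.2,0.02,0,0,0,0,0.7,0,0,0,0,0,0,0.7]}}

```text
clock: 26.92
eef_pos: [588.4, -272.7, 94.3]
eef_rot: [-3.14, 0.0, 1.425]
wrist_force: [-5.9, -2.6, 1.5]
finger_gap: 28.1
finger_force: 2.7
```

Request:
{"name": "jog_arm", "arguments": {"rows": [0.2,0.03,0,0,0,0,0.7,0,0,0,0,0,0,0.7]}}

```text
clock: 27.08
eef_pos: [588.6, -272.6, 94.1]
eef_rot: [-3.135, 0.001, 1.425]
wrist_force: [-21.2, -3.0, 8.0]
finger_gap: 28.4
finger_force: 10.2
```

Request:
{"name": "jog_arm", "arguments": {"rows": [0.2,0.03,0,0,0,0,0.7,0,0,0,0,0,0,0.7]}}

```text
clock: 27.25
eef_pos: [588.9, -272.7, 94.0]
eef_rot: [-3.131, 0.001, 1.424]
wrist_force: [-36.8, -3.2, 14.4]
finger_gap: 28.6
finger_force: 17.4
```

```bash
python3 - <<'E'
from meas import *
s=manip.read_state(); print(s['eef_pos'],s['wrist_force'])
im,d=manip.camera('top'); cv2.imwrite('pics/top8.png',im); c=np.array([557.8,-102.3,45]); fits(im,d); dial(im,d,C=c)
E
```

```text
[ 588.86327993 -272.65278634   94.01068581] [-36.79210797  -3.18086539  14.37445897]
fit 146 [ 551.2 -164.    86. ] [ 551.  -164.5   86.4]
fit 149 [496.6 -95.   86.1] [497.1 -94.4  85.9]
pad 304 [ 619.5 -109.7   45. ]
pad 313 [565.2 -40.7  45. ]
pad 316 [ 468.5 -189.6   45. ]
pad 266 [461.4 -21.2  45. ]
ellipse ((378.7080078125, 238.7704315185547), (70.14203643798828, 90.1267318725586), 69.9695053100586) c [ 557.8 -102.3   45. ]
red [358.6 218.3] 30 [634.4 -42.5] r 97.2 ang 38.0
red [376.  308.6] 90 [421.4 -86.2] r 137.3 ang 173.2
```

```bash
sed -i '/^print/d; s/round(d\[0\],2),round(d\[1\],2)/round(float(d[0]),2),round(float(d[1]),2)/' arc.py; cat >> arc.py <<'E'
B=(493.3,-260.6);F=(591.,-272.5)
for a,b,n in(((593,-272.5),B,14),(B,F,18),(F,B,14)):
    r=arc(a,b,n); print(r,round(sum(r[0::7]),2),round(sum(r[1::7]),2))
E
python3 arc.py
```

```text
[-0.72, -0.11, 0, 0, 0, 0, 0.7, -0.73, -0.09, 0, 0, 0, 0, 0.7, -0.73, -0.05, 0, 0, 0, 0, 0.7, -0.73, -0.02, 0, 0, 0, 0, 0.7, -0.73, 0.01, 0, 0, 0, 0, 0.7, -0.72, 0.04, 0, 0, 0, 0, 0.7, -0.73, 0.07, 0, 0, 0, 0, 0.7, -0.72, 0.1, 0, 0, 0, 0, 0.7, -0.71, 0.14, 0, 0, 0, 0, 0.7, -0.71, 0.16, 0, 0, 0, 0, 0.7, -0.7, 0.19, 0, 0, 0, 0, 0.7, -0.69, 0.22, 0, 0, 0, 0, 0.7, -0.68, 0.25, 0, 0, 0, 0, 0.7, -0.67, 0.28, 0, 0, 0, 0, 0.7] -9.97 1.19
[0.51, -0.21, 0, 0, 0, 0, 0.7, 0.52, -0.2, 0, 0, 0, 0, 0.7, 0.52, -0.18, 0, 0, 0, 0, 0.7, 0.53, -0.16, 0, 0, 0, 0, 0.7, 0.53, -0.15, 0, 0, 0, 0, 0.7, 0.54, -0.13, 0, 0, 0, 0, 0.7, 0.54, -0.11, 0, 0, 0, 0, 0.7, 0.55, -0.09, 0, 0, 0, 0, 0.7, 0.55, -0.08, 0, 0, 0, 0, 0.7, 0.55, -0.06, 0, 0, 0, 0, 0.7, 0.55, -0.04, 0, 0, 0, 0, 0.7, 0.56, -0.02, 0, 0, 0, 0, 0.7, 0.55, -0.01, 0, 0, 0, 0, 0.7, 0.56, 0.02, 0, 0, 0, 0, 0.7, 0.55, 0.03, 0, 0, 0, 0, 0.7, 0.56, 0.05, 0, 0, 0, 0, 0.7, 0.55, 0.07, 0, 0, 0, 0, 0.7, 0.55, 0.08, 0, 0, 0, 0, 0.7] 9.77 -1.19
[-0.71, -0.11, 0, 0, 0, 0, 0.7, -0.71, -0.07, 0, 0, 0, 0, 0.7, -0.71, -0.05, 0, 0, 0, 0, 0.7, -0.72, -0.02, 0, 0, 0, 0, 0.7, -0.71, 0.02, 0, 0, 0, 0, 0.7, -0.71, 0.04, 0, 0, 0, 0, 0.7, -0.71, 0.07, 0, 0, 0, 0, 0.7, -0.71, 0.1, 0, 0, 0, 0, 0.7, -0.7, 0.13, 0, 0, 0, 0, 0.7, -0.69, 0.16, 0, 0, 0, 0, 0.7, -0.69, 0.19, 0, 0, 0, 0, 0.7, -0.68, 0.22, 0, 0, 0, 0, 0.7, -0.66, 0.24, 0, 0, 0, 0, 0.7, -0.66, 0.27, 0, 0, 0, 0, 0.7] -9.77 1.19
```

Request:
{"name": "jog_arm", "arguments": {"rows": [-0.72,-0.11,0,0,0,0,0.7,-0.73,-0.09,0,0,0,0,0.7,-0.73,-0.05,0,0,0,0,0.7,-0.73,-0.02,0,0,0,0,0.7,-0.73,0.01,0,0,0,0,0.7,-0.72,0.04,0,0,0,0,0.7,-0.73,0.07,0,0,0,0,0.7,-0.72,0.1,0,0,0,0,0.7,-0.71,0.14,0,0,0,0,0.7,-0.71,0.16,0,0,0,0,0.7,-0.7,0.19,0,0,0,0,0.7,-0.69,0.22,0,0,0,0,0.7,-0.68,0.25,0,0,0,0,0.7,-0.67,0.28,0,0,0,0,0.7,0,0,0,0,0,0,0.7]}}

```text
clock: 28.55
eef_pos: [494.0, -259.9, 94.6]
eef_rot: [3.136, 0.001, 1.425]
wrist_force: [17.0, -5.5, -11.1]
finger_gap: 28.8
finger_force: 9.0
```

Request:
{"name": "jog_arm", "arguments": {"rows": [0.51,-0.21,0,0,0,0,0.7,0.52,-0.2,0,0,0,0,0.7,0.52,-0.18,0,0,0,0,0.7,0.53,-0.16,0,0,0,0,0.7,0.53,-0.15,0,0,0,0,0.7,0.54,-0.13,0,0,0,0,0.7,0.54,-0.11,0,0,0,0,0.7,0.55,-0.09,0,0,0,0,0.7,0.55,-0.08,0,0,0,0,0.7,0.55,-0.06,0,0,0,0,0.7,0.55,-0.04,0,0,0,0,0.7,0.56,-0.02,0,0,0,0,0.7,0.55,-0.01,0,0,0,0,0.7,0.56,0.02,0,0,0,0,0.7,0.55,0.03,0,0,0,0,0.7,0.56,0.05,0,0,0,0,0.7,0.55,0.07,0,0,0,0,0.7,0.55,0.08,0,0,0,0,0.7,0,0,0,0,0,0,0.7]}}

```text
clock: 30.13
eef_pos: [588.7, -272.7, 94.0]
eef_rot: [-3.135, 0.001, 1.425]
wrist_force: [-20.9, -4.8, 8.6]
finger_gap: 28.4
finger_force: 10.3
```

```bash
python3 - <<'E'
from meas import *
im,d=manip.camera('top'); c=np.array([557.8,-102.3,45]); fits(im,d); dial(im,d,C=c)
E
```

```text
fit 151 [ 575.2 -161.8   85.9] [ 576.2 -162.2   85. ]
fit 148 [ 498.7 -119.6   86.2] [ 498.8 -119.3   85.8]
pad 307 [617.5 -85.6  45. ]
pad 320 [540.4 -42.1  45. ]
pad 320 [ 468.8 -189.7   45. ]
pad 266 [461.5 -21.2  45. ]
ellipse ((377.9892883300781, 236.10470581054688), (65.70515441894531, 88.0160903930664), 67.90653228759766) c [ 557.8 -102.3   45. ]
red [347.6 229.6] 29 [606.4 -16.6] r 98.6 ang 60.4
red [376.  308.6] 88 [421.6 -86.3] r 137.2 ang 173.3
blk [356.9 259.1] 186 [536.3 -40. ] r 65.9 ang 109.0
```

The stroke advanced the dial one tooth, to 60.4°, and both stops were reached. Five strokes remain. I'll do four of them and then check.

Request:
{"name": "jog_arm", "arguments": {"rows": [-0.71,-0.11,0,0,0,0,0.7,-0.71,-0.07,0,0,0,0,0.7,-0.71,-0.05,0,0,0,0,0.7,-0.72,-0.02,0,0,0,0,0.7,-0.71,0.02,0,0,0,0,0.7,-0.71,0.04,0,0,0,0,0.7,-0.71,0.07,0,0,0,0,0.7,-0.71,0.1,0,0,0,0,0.7,-0.7,0.13,0,0,0,0,0.7,-0.69,0.16,0,0,0,0,0.7,-0.69,0.19,0,0,0,0,0.7,-0.68,0.22,0,0,0,0,0.7,-0.66,0.24,0,0,0,0,0.7,-0.66,0.27,0,0,0,0,0.7,0,0,0,0,0,0,0.7]}}

```text
clock: 31.43
eef_pos: [494.0, -260.0, 94.6]
eef_rot: [3.136, 0.001, 1.425]
wrist_force: [17.7, -6.0, -10.6]
finger_gap: 28.9
finger_force: 9.0
```

Request:
{"name": "jog_arm", "arguments": {"rows": [0.51,-0.21,0,0,0,0,0.7,0.52,-0.2,0,0,0,0,0.7,0.52,-0.18,0,0,0,0,0.7,0.53,-0.16,0,0,0,0,0.7,0.53,-0.15,0,0,0,0,0.7,0.54,-0.13,0,0,0,0,0.7,0.54,-0.11,0,0,0,0,0.7,0.55,-0.09,0,0,0,0,0.7,0.55,-0.08,0,0,0,0,0.7,0.55,-0.06,0,0,0,0,0.7,0.55,-0.04,0,0,0,0,0.7,0.56,-0.02,0,0,0,0,0.7,0.55,-0.01,0,0,0,0,0.7,0.56,0.02,0,0,0,0,0.7,0.55,0.03,0,0,0,0,0.7,0.56,0.05,0,0,0,0,0.7,0.55,0.07,0,0,0,0,0.7,0.55,0.08,0,0,0,0,0.7,0,0,0,0,0,0,0.7]}}

```text
clock: 33.02
eef_pos: [588.8, -272.7, 94.0]
eef_rot: [-3.135, 0.001, 1.425]
wrist_force: [-22.0, -4.9, 9.0]
finger_gap: 28.1
finger_force: 10.3
```

Request:
{"name": "jog_arm", "arguments": {"rows": [-0.71,-0.11,0,0,0,0,0.7,-0.71,-0.07,0,0,0,0,0.7,-0.71,-0.05,0,0,0,0,0.7,-0.72,-0.02,0,0,0,0,0.7,-0.71,0.02,0,0,0,0,0.7,-0.71,0.04,0,0,0,0,0.7,-0.71,0.07,0,0,0,0,0.7,-0.71,0.1,0,0,0,0,0.7,-0.7,0.13,0,0,0,0,0.7,-0.69,0.16,0,0,0,0,0.7,-0.69,0.19,0,0,0,0,0.7,-0.68,0.22,0,0,0,0,0.7,-0.66,0.24,0,0,0,0,0.7,-0.66,0.27,0,0,0,0,0.7,0,0,0,0,0,0,0.7]}}

```text
clock: 34.27
eef_pos: [494.0, -260.0, 94.6]
eef_rot: [3.136, 0.001, 1.425]
wrist_force: [17.6, -6.3, -11.3]
finger_gap: 28.7
finger_force: 9.0
```

Request:
{"name": "jog_arm", "arguments": {"rows": [0.51,-0.21,0,0,0,0,0.7,0.52,-0.2,0,0,0,0,0.7,0.52,-0.18,0,0,0,0,0.7,0.53,-0.16,0,0,0,0,0.7,0.53,-0.15,0,0,0,0,0.7,0.54,-0.13,0,0,0,0,0.7,0.54,-0.11,0,0,0,0,0.7,0.55,-0.09,0,0,0,0,0.7,0.55,-0.08,0,0,0,0,0.7,0.55,-0.06,0,0,0,0,0.7,0.55,-0.04,0,0,0,0,0.7,0.56,-0.02,0,0,0,0,0.7,0.55,-0.01,0,0,0,0,0.7,0.56,0.02,0,0,0,0,0.7,0.55,0.03,0,0,0,0,0.7,0.56,0.05,0,0,0,0,0.7,0.55,0.07,0,0,0,0,0.7,0.55,0.08,0,0,0,0,0.7,0,0,0,0,0,0,0.7]}}

```text
clock: 35.85
eef_pos: [588.8, -272.7, 94.0]
eef_rot: [-3.135, 0.001, 1.425]
wrist_force: [-21.8, -4.9, 8.5]
finger_gap: 28.7
finger_force: 10.3
```

Request:
{"name": "jog_arm", "arguments": {"rows": [-0.71,-0.11,0,0,0,0,0.7,-0.71,-0.07,0,0,0,0,0.7,-0.71,-0.05,0,0,0,0,0.7,-0.72,-0.02,0,0,0,0,0.7,-0.71,0.02,0,0,0,0,0.7,-0.71,0.04,0,0,0,0,0.7,-0.71,0.07,0,0,0,0,0.7,-0.71,0.1,0,0,0,0,0.7,-0.7,0.13,0,0,0,0,0.7,-0.69,0.16,0,0,0,0,0.7,-0.69,0.19,0,0,0,0,0.7,-0.68,0.22,0,0,0,0,0.7,-0.66,0.24,0,0,0,0,0.7,-0.66,0.27,0,0,0,0,0.7,0,0,0,0,0,0,0.7]}}

```text
clock: 37.1
eef_pos: [494.0, -260.0, 94.6]
eef_rot: [3.136, 0.001, 1.425]
wrist_force: [18.0, -6.7, -10.3]
finger_gap: 29.0
finger_force: 9.0
```

Request:
{"name": "jog_arm", "arguments": {"rows": [0.51,-0.21,0,0,0,0,0.7,0.52,-0.2,0,0,0,0,0.7,0.52,-0.18,0,0,0,0,0.7,0.53,-0.16,0,0,0,0,0.7,0.53,-0.15,0,0,0,0,0.7,0.54,-0.13,0,0,0,0,0.7,0.54,-0.11,0,0,0,0,0.7,0.55,-0.09,0,0,0,0,0.7,0.55,-0.08,0,0,0,0,0.7,0.55,-0.06,0,0,0,0,0.7,0.55,-0.04,0,0,0,0,0.7,0.56,-0.02,0,0,0,0,0.7,0.55,-0.01,0,0,0,0,0.7,0.56,0.02,0,0,0,0,0.7,0.55,0.03,0,0,0,0,0.7,0.56,0.05,0,0,0,0,0.7,0.55,0.07,0,0,0,0,0.7,0.55,0.08,0,0,0,0,0.7,0,0,0,0,0,0,0.7]}}

```text
clock: 38.68
eef_pos: [588.8, -272.7, 94.0]
eef_rot: [-3.135, 0.001, 1.425]
wrist_force: [-22.2, -4.6, 9.0]
finger_gap: 28.6
finger_force: 10.3
```

Request:
{"name": "jog_arm", "arguments": {"rows": [-0.71,-0.11,0,0,0,0,0.7,-0.71,-0.07,0,0,0,0,0.7,-0.71,-0.05,0,0,0,0,0.7,-0.72,-0.02,0,0,0,0,0.7,-0.71,0.02,0,0,0,0,0.7,-0.71,0.04,0,0,0,0,0.7,-0.71,0.07,0,0,0,0,0.7,-0.71,0.1,0,0,0,0,0.7,-0.7,0.13,0,0,0,0,0.7,-0.69,0.16,0,0,0,0,0.7,-0.69,0.19,0,0,0,0,0.7,-0.68,0.22,0,0,0,0,0.7,-0.66,0.24,0,0,0,0,0.7,-0.66,0.27,0,0,0,0,0.7,0,0,0,0,0,0,0.7]}}

```text
clock: 39.93
eef_pos: [494.0, -260.0, 94.6]
eef_rot: [3.136, 0.001, 1.425]
wrist_force: [17.7, -6.5, -10.6]
finger_gap: 28.7
finger_force: 9.0
```

Request:
{"name": "jog_arm", "arguments": {"rows": [0.51,-0.21,0,0,0,0,0.7,0.52,-0.2,0,0,0,0,0.7,0.52,-0.18,0,0,0,0,0.7,0.53,-0.16,0,0,0,0,0.7,0.53,-0.15,0,0,0,0,0.7,0.54,-0.13,0,0,0,0,0.7,0.54,-0.11,0,0,0,0,0.7,0.55,-0.09,0,0,0,0,0.7,0.55,-0.08,0,0,0,0,0.7,0.55,-0.06,0,0,0,0,0.7,0.55,-0.04,0,0,0,0,0.7,0.56,-0.02,0,0,0,0,0.7,0.55,-0.01,0,0,0,0,0.7,0.56,0.02,0,0,0,0,0.7,0.55,0.03,0,0,0,0,0.7,0.56,0.05,0,0,0,0,0.7,0.55,0.07,0,0,0,0,0.7,0.55,0.08,0,0,0,0,0.7,0,0,0,0,0,0,0.7]}}

```text
clock: 41.52
eef_pos: [588.7, -272.7, 94.0]
eef_rot: [-3.135, 0.001, 1.425]
wrist_force: [-21.2, -5.4, 8.1]
finger_gap: 28.9
finger_force: 10.3
```

```bash
python3 - <<'E'
from meas import *
im,d=manip.camera('top'); c=np.array([557.8,-102.3,45]); fits(im,d); dial(im,d,C=c)
E
```

```text
fit 142 [617.2 -85.4  86.1] [617.4 -86.3  86.1]
fit 146 [ 575.1 -162.2   85.9] [ 574.9 -162.1   85.9]
pad 318 [540.3 -42.2  45. ]
pad 343 [ 497.9 -119.6   45. ]
pad 318 [ 468.9 -189.8   45. ]
pad 285 [462.1 -23.4  45. ]
ellipse ((378.0420837402344, 236.2949981689453), (65.927490234375, 86.93386840820312), 72.62232971191406) c [ 557.8 -102.3   45. ]
red [362.6 286.3] 29 [472.6 -54.3] r 97.7 ang 150.6
red [376.  308.6] 89 [421.5 -86.3] r 137.3 ang 173.3
blk [356.9 259.4] 177 [535.6 -40. ] r 66.1 ang 109.6
blk [390.5 276.5] 299 [ 497.1 -119.5] r 63.1 ang -164.2
```

Mark is at 150.6°, so one stroke remains.

Request:
{"name": "jog_arm", "arguments": {"rows": [-0.71,-0.11,0,0,0,0,0.7,-0.71,-0.07,0,0,0,0,0.7,-0.71,-0.05,0,0,0,0,0.7,-0.72,-0.02,0,0,0,0,0.7,-0.71,0.02,0,0,0,0,0.7,-0.71,0.04,0,0,0,0,0.7,-0.71,0.07,0,0,0,0,0.7,-0.71,0.1,0,0,0,0,0.7,-0.7,0.13,0,0,0,0,0.7,-0.69,0.16,0,0,0,0,0.7,-0.69,0.19,0,0,0,0,0.7,-0.68,0.22,0,0,0,0,0.7,-0.66,0.24,0,0,0,0,0.7,-0.66,0.27,0,0,0,0,0.7,0,0,0,0,0,0,0.7]}}

```text
clock: 42.82
eef_pos: [494.0, -260.0, 94.6]
eef_rot: [3.136, 0.001, 1.425]
wrist_force: [17.7, -6.7, -11.4]
finger_gap: 28.6
finger_force: 9.0
```

Request:
{"name": "jog_arm", "arguments": {"rows": [0.51,-0.21,0,0,0,0,0.7,0.52,-0.2,0,0,0,0,0.7,0.52,-0.18,0,0,0,0,0.7,0.53,-0.16,0,0,0,0,0.7,0.53,-0.15,0,0,0,0,0.7,0.54,-0.13,0,0,0,0,0.7,0.54,-0.11,0,0,0,0,0.7,0.55,-0.09,0,0,0,0,0.7,0.55,-0.08,0,0,0,0,0.7,0.55,-0.06,0,0,0,0,0.7,0.55,-0.04,0,0,0,0,0.7,0.56,-0.02,0,0,0,0,0.7,0.55,-0.01,0,0,0,0,0.7,0.56,0.02,0,0,0,0,0.7,0.55,0.03,0,0,0,0,0.7,0.56,0.05,0,0,0,0,0.7,0.55,0.07,0,0,0,0,0.7,0.55,0.08,0,0,0,0,0.7,0,0,0,0,0,0,0.7]}}

```text
clock: 44.4
eef_pos: [588.7, -272.7, 94.0]
eef_rot: [-3.135, 0.001, 1.425]
wrist_force: [-21.3, -5.4, 9.0]
finger_gap: 28.9
finger_force: 10.3
```

```bash
python3 - <<'E'
from meas import *
im,d=manip.camera('top'); c=np.array([557.8,-102.3,45]); fits(im,d); dial(im,d,C=c)
P=cloud('top',d);m=(P[...,2]>205)&(P[...,2]<240); m[:, :250]=0; m[:,400:]=0; m[250:]=0; print('knob',P[m].mean(0).round(1),m.sum())
E
```

```text
fit 143 [606.1 -64.3  85.8] [606.7 -63.8  85.6]
fit 143 [ 597.  -151.3   86. ] [ 597.1 -151.5   85.8]
pad 327 [519.2 -53.4  45. ]
pad 341 [ 508.9 -141.2   45. ]
pad 318 [ 468.7 -189.7   45. ]
pad 263 [461.6 -20.7  45. ]
ellipse ((379.95977783203125, 240.30157470703125), (73.1378173828125, 89.86800384521484), 72.57421112060547) c [ 557.8 -102.3   45. ]
red [378.  291.8] 26 [460.7 -90.6] r 97.9 ang 173.1
red [376.  308.6] 89 [421.6 -86.2] r 137.2 ang 173.3
blk [362.  267.4] 269 [516.9 -52.2] r 64.7 ang 129.2
blk [399.6 271.6] 310 [ 509.  -140.8] r 62.2 ang -141.7
knob [657.9 145.4 222.4] 93
```

The mark is at the pointer, and both fittings are within about 1 mm of their pad centres. Now I release the lever and go to the knob.

Request:
{"name": "jog_arm", "arguments": {"rows": [-0.45,0,0,0,0,0,0.5,0,0,0,0,0,0,0.5,0,0,0,0,0,0,0.4,0,0,3.8,0,0,0,0.4,0,0,3.8,0,0,0,0.4,0,0,3.8,0,0,0,0.4,0,0,3.8,0,0,0,0.4,0,0,3.6,0,0,0,0.4], "newtons": 5}}

```text
clock: 45.12
eef_pos: [586.4, -271.3, 284.9]
eef_rot: [3.14, 0.0, 1.425]
wrist_force: [-0.1, -0.4, 0.5]
finger_gap: 56.3
finger_force: 0.0
```

Request:
{"name": "jog_arm", "arguments": {"rows": [0.61,3.49,0,0,0,0.0355,0.2,0.61,3.49,0,0,0,0.0355,0,0.61,3.49,0,0,0,0.0355,0,0.61,3.49,0,0,0,0.0355,0,0.61,3.49,0,0,0,0.0355,0,0.61,3.49,0,0,0,0.0355,0,0.61,3.49,0,0,0,0.0355,0,0.61,3.49,0,0,0,0.0355,0,0.61,3.49,0,0,0,0.0355,0,0.61,3.49,0,0,0,0.0355,0,0.61,3.49,0,0,0,0.0355,0,0.61,3.49,0,0,0,0.0355,0,0,0,0,0,0,0,0,0,0,0,0,0,0,0]}}

```text
clock: 46.28
eef_pos: [659.4, 149.2, 281.9]
eef_rot: [-3.141, -0.0, 1.854]
wrist_force: [-0.3, -0.9, -0.6]
finger_gap: 94.2
finger_force: 0.0
```

```bash
cat > arc2.py <<'E'
import arc,numpy as np
arc.C=np.array([708.,-19.])
def go(p,q,n):
    p,q=np.array(p),np.array(q); C=arc.C; a,b=[np.arctan2(*(x-C)[::-1])%(2*np.pi) for x in(p,q)]
    A=np.linspace(a,b,n+1); R=np.linspace(np.hypot(*(p-C)),np.hypot(*(q-C)),n+1)
    D=np.diff(np.round(C+np.c_[R*np.cos(A),R*np.sin(A)],1),axis=0)/10
    print([x for d in D for x in(round(float(d[0]),2),round(float(d[1]),2),0,0,0,round((b-a)/n,4),0.68)],np.degrees([a,b]))
go((660,146),(588,-141),1);go((660,146),(555.,-97.),20)
E
python3 arc2.py | tail -2
```

```text
[-7.2, -28.7, 0, 0, 0, np.float64(2.0814), 0.68] [106.2201937  225.47350806]
[-1.43, -0.49, 0, 0, 0, np.float64(0.088), 0.68, -1.38, -0.61, 0, 0, 0, np.float64(0.088), 0.68, -1.33, -0.72, 0, 0, 0, np.float64(0.088), 0.68, -1.25, -0.85, 0, 0, 0, np.float64(0.088), 0.68, -1.18, -0.95, 0, 0, 0, np.float64(0.088), 0.68, -1.08, -1.04, 0, 0, 0, np.float64(0.088), 0.68, -1.0, -1.14, 0, 0, 0, np.float64(0.088), 0.68, -0.88, -1.23, 0, 0, 0, np.float64(0.088), 0.68, -0.78, -1.29, 0, 0, 0, np.float64(0.088), 0.68, -0.66, -1.36, 0, 0, 0, np.float64(0.088), 0.68, -0.54, -1.41, 0, 0, 0, np.float64(0.088), 0.68, -0.41, -1.46, 0, 0, 0, np.float64(0.088), 0.68, -0.28, -1.48, 0, 0, 0, np.float64(0.088), 0.68, -0.15, -1.5, 0, 0, 0, np.float64(0.088), 0.68, -0.02, -1.51, 0, 0, 0, np.float64(0.088), 0.68, 0.12, -1.51, 0, 0, 0, np.float64(0.088), 0.68, 0.24, -1.49, 0, 0, 0, np.float64(0.088), 0.68, 0.38, -1.46, 0, 0, 0, np.float64(0.088), 0.68, 0.5, -1.43, 0, 0, 0, np.float64(0.088), 0.68, 0.63, -1.37, 0, 0, 0, np.float64(0.088), 0.68] [106.2201937  207.01266535]
```

Request:
{"name": "jog_arm", "arguments": {"rows": [0,-0.1,-2.9,0,0,0,0,0,0,-2.8,0,0,0,0,0,0,-2.8,0,0,0,0,0,0,0,0,0,0,0.68,0,0,0,0,0,0,0.68,0,0,0,0,0,0,0.68,0,0,0,0,0,0,0.68,0,0,0,0,0,0,0.68,0,0,0,0,0,0,0.68,0,0,0,0,0,0,0.68,0,0,0,0,0,0,0.68,0,0,0,0,0,0,0.68,0,0,0,0,0,0,0.68,0,0,0,0,0,0,0.68,0,0,0,0,0,0,0.68]}}

```text
clock: 47.53
eef_pos: [659.4, 146.1, 197.4]
eef_rot: [-3.142, -0.0, 1.851]
wrist_force: [-0.5, 0.1, 0.2]
finger_gap: 30.1
finger_force: 0.0
```

Request:
{"name": "jog_arm", "arguments": {"rows": [-1.43,-0.49,0,0,0,0.088,0.68,-1.38,-0.61,0,0,0,0.088,0.68,-1.33,-0.72,0,0,0,0.088,0.68,-1.25,-0.85,0,0,0,0.088,0.68,-1.18,-0.95,0,0,0,0.088,0.68,-1.08,-1.04,0,0,0,0.088,0.68,-1.0,-1.14,0,0,0,0.088,0.68,-0.88,-1.23,0,0,0,0.088,0.68,-0.78,-1.29,0,0,0,0.088,0.68,-0.66,-1.36,0,0,0,0.088,0.68,-0.54,-1.41,0,0,0,0.088,0.68,-0.41,-1.46,0,0,0,0.088,0.68,-0.28,-1.48,0,0,0,0.088,0.68,-0.15,-1.5,0,0,0,0.088,0.68,-0.02,-1.51,0,0,0,0.088,0.68,0.12,-1.51,0,0,0,0.088,0.68,0.24,-1.49,0,0,0,0.088,0.68,0.38,-1.46,0,0,0,0.088,0.68,0.25,-0.72,0,0,0,0.088,0.68,0.25,-0.72,0,0,0,0.088,0.68]}}

```text
clock: 49.2
eef_pos: [548.2, -83.9, 197.5]
eef_rot: [3.141, 0.0, -2.668]
wrist_force: [1.0, 1.7, -0.7]
finger_gap: 30.2
finger_force: 0.5
```

Request:
{"name": "jog_arm", "arguments": {"rows": [0.2,-0.4,0,0,0,0,0.68,0.2,-0.4,0,0,0,0,0.68,0.2,-0.4,0,0,0,0,0.68,0,0,0,0,0,0,0.68]}}

```text
clock: 49.53
eef_pos: [554.4, -95.7, 197.4]
eef_rot: [-3.141, 0.0, -2.674]
wrist_force: [-0.3, -0.5, -0.7]
finger_gap: 30.1
finger_force: 0.0
```

Request:
{"name": "jog_arm", "arguments": {"rows": [0.14,-0.27,0,0,0,0,0.68,0.14,-0.27,0,0,0,0,0.68,0,0,0,0,0,0,0.68]}}

```text
clock: 49.78
eef_pos: [557.1, -101.0, 197.5]
eef_rot: [-3.141, 0.0, -2.673]
wrist_force: [0.5, 0.0, 0.0]
finger_gap: 30.0
finger_force: 0.0
```

Request:
{"name": "jog_arm", "arguments": {"rows": [0.14,-0.27,0,0,0,0,0.68,0.14,-0.27,0,0,0,0,0.68,0,0,0,0,0,0,0.68]}}

```text
clock: 50.03
eef_pos: [560.0, -106.5, 197.5]
eef_rot: [-3.141, 0.0, -2.673]
wrist_force: [0.2, 0.4, 0.7]
finger_gap: 30.1
finger_force: 0.0
```

Request:
{"name": "jog_arm", "arguments": {"rows": [0.14,-0.26,0,0,0,0,0.68,0.14,-0.26,0,0,0,0,0.68,0,0,0,0,0,0,0.68]}}

```text
clock: 50.28
eef_pos: [562.1, -110.6, 197.4]
eef_rot: [3.139, -0.001, -2.672]
wrist_force: [-6.9, 7.7, 3.3]
finger_gap: 38.8
finger_force: 5.0
```

Request:
{"name": "jog_arm", "arguments": {"rows": [-0.2,0.35,0,0,0,0,0.5,-0.1,0.1,0,0,0,0,0.4,0,0,0,0,0,0,0.3,0,0,0,0,0,0,0.3,0,0,3,0,0,0,0.3,0,0,3,0,0,0,0.3,0,0,3,0,0,0,0.3,-1.5,3.5,0,0,0,0,0,-1.5,3.5,0,0,0,0,0,-1.5,3.5,0,0,0,0,0,-1.5,3.5,0,0,0,0,0,-1.5,3.5,0,0,0,0,0,-1.5,3.5,0,0,0,0,0,-1.5,3.5,0,0,0,0,0,-1.5,3.5,0,0,0,0,0,0,0,0,0,0,0,0,0,0,0,0,0,0,0]}}

```text
clock: 51.7
eef_pos: [439.0, 174.5, 287.7]
eef_rot: [-3.141, 0.001, -2.669]
wrist_force: [0.8, 0.2, 0.3]
finger_gap: 93.9
finger_force: 0.0
```

```bash
python3 - <<'E'
from meas import *
im,d=manip.camera('top'); c=np.array([557.8,-102.3,45]); fits(im,d); dial(im,d,C=c)
P=cloud('top',d);m=(P[...,2]>205)&(P[...,2]<240); m[:,:340]=0; m[:,430:]=0; m[300:]=0; print('knob',P[m].mean(0).round(1),m.sum())
im2,_=manip.camera('scene')
cv2.imwrite('pics/end.png',np.hstack([cv2.resize(im[140:340,170:530],(400,222)),cv2.resize(im2[180:402,120:520],(400,222))]))
E
```

```text
fit 144 [ 614.7 -191.8   85.9] [ 614.9 -191.9   85.6]
fit 117 [605.  -61.9  86.1] [606.4 -62.5  85.2]
pad 832 [ 578.8 -125.9   45. ]
pad 318 [519.5 -53.5  45. ]
pad 318 [ 509.2 -140.8   45. ]
ellipse ((383.7583923339844, 251.17453002929688), (95.16112518310547, 97.52869415283203), 124.67585754394531) c [ 557.8 -102.3   45. ]
red [378.1 291.5] 28 [461.3 -90.7] r 97.2 ang 173.1
red [375.9 308.5] 92 [421.6 -86.1] r 137.2 ang 173.2
knob [ 557.6 -102.   223.3] 92
```

View pics/end.png

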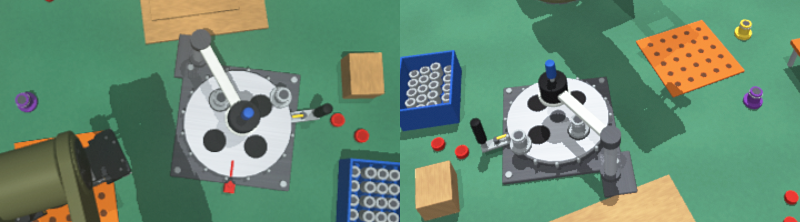

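The final view shows that one fitting was knocked off its pad to about (615,-192). I'll swing the camera arm out again, put the fitting back, then swing the arm in.

Request:
{"name": "jog_arm", "arguments": {"rows": [1.51,-3.46,0,0,0,0,0,1.51,-3.46,0,0,0,0,0,1.51,-3.46,0,0,0,0,0,1.51,-3.46,0,0,0,0,0,1.51,-3.46,0,0,0,0,0,1.51,-3.46,0,0,0,0,0,1.51,-3.46,0,0,0,0,0,1.49,-3.46,0,0,0,0,0,0,0,0,0,0,0,0,0,0,0,0,0,0,0,0,0,-3,0,0,0,0,0,0,-3,0,0,0,0,0,0,-3,0,0,0,0]}}

```text
clock: 52.88
eef_pos: [559.7, -103.6, 196.7]
eef_rot: [-3.141, 0.001, -2.673]
wrist_force: [0.2, -0.4, -0.4]
finger_gap: 94.1
finger_force: 0.0
```

Request:
{"name": "jog_arm", "arguments": {"rows": [0,0,0,0,0,0,0.68,0,0,0,0,0,0,0.68,0,0,0,0,0,0,0.68,0,0,0,0,0,0,0.68,0,0,0,0,0,0,0.68,0,0,0,0,0,0,0.68,0,0,0,0,0,0,0.68,0,0,0,0,0,0,0.68,0,0,0,0,0,0,0.68,0,0,0,0,0,0,0.68,0,0,0,0,0,0,0.68]}}

```text
clock: 53.8
eef_pos: [560.1, -103.6, 197.4]
eef_rot: [3.142, -0.0, -2.672]
wrist_force: [0.1, 0.8, 0.9]
finger_gap: 30.3
finger_force: 0.0
```

```bash
sed -i '$d' arc2.py; echo "go((559.6,-102.3),(659.,146.),20)">>arc2.py; python3 arc2.py|tail -1|sed 's/np.float64(//g;s/),/,/g'
```

```text
[-0.7, 1.36, 0, 0, 0, -0.0897, 0.68, -0.57, 1.41, 0, 0, 0, -0.0897, 0.68, -0.44, 1.47, 0, 0, 0, -0.0897, 0.68, -0.31, 1.49, 0, 0, 0, -0.0897, 0.68, -0.17, 1.52, 0, 0, 0, -0.0897, 0.68, -0.04, 1.53, 0, 0, 0, -0.0897, 0.68, 0.1, 1.53, 0, 0, 0, -0.0897, 0.68, 0.24, 1.52, 0, 0, 0, -0.0897, 0.68, 0.37, 1.48, 0, 0, 0, -0.0897, 0.68, 0.5, 1.45, 0, 0, 0, -0.0897, 0.68, 0.63, 1.4, 0, 0, 0, -0.0897, 0.68, 0.76, 1.34, 0, 0, 0, -0.0897, 0.68, 0.87, 1.26, 0, 0, 0, -0.0897, 0.68, 0.98, 1.19, 0, 0, 0, -0.0897, 0.68, 1.08, 1.09, 0, 0, 0, -0.0897, 0.68, 1.18, 0.99, 0, 0, 0, -0.0897, 0.68, 1.27, 0.88, 0, 0, 0, -0.0897, 0.68, 1.33, 0.76, 0, 0, 0, -0.0897, 0.68, 1.41, 0.65, 0, 0, 0, -0.0897, 0.68, 1.45, 0.51, 0, 0, 0, -0.0897, 0.68] [209.30640175 106.539824  ]
```

Request:
{"name": "jog_arm", "arguments": {"rows": [-0.7,1.36,0,0,0,-0.088,0.68,-0.57,1.41,0,0,0,-0.088,0.68,-0.44,1.47,0,0,0,-0.088,0.68,-0.31,1.49,0,0,0,-0.088,0.68,-0.17,1.52,0,0,0,-0.088,0.68,-0.04,1.53,0,0,0,-0.088,0.68,0.1,1.53,0,0,0,-0.088,0.68,0.24,1.52,0,0,0,-0.088,0.68,0.37,1.48,0,0,0,-0.088,0.68,0.5,1.45,0,0,0,-0.088,0.68,0.63,1.4,0,0,0,-0.088,0.68,0.76,1.34,0,0,0,-0.088,0.68,0.87,1.26,0,0,0,-0.088,0.68,0.98,1.19,0,0,0,-0.088,0.68,1.08,1.09,0,0,0,-0.088,0.68,1.18,0.99,0,0,0,-0.088,0.68,1.27,0.88,0,0,0,-0.088,0.68,1.33,0.76,0,0,0,-0.088,0.68,0.7,0.32,0,0,0,-0.088,0.68,0.7,0.3,0,0,0,-0.088,0.68]}}

```text
clock: 55.47
eef_pos: [645.3, 139.6, 197.0]
eef_rot: [-3.141, 0.0, 1.847]
wrist_force: [-1.5, -0.2, 0.1]
finger_gap: 30.0
finger_force: 0.5
```

Request:
{"name": "jog_arm", "arguments": {"rows": [0.4,0.13,0,0,0,0,0.68,0.4,0.13,0,0,0,0,0.68,0.4,0.13,0,0,0,0,0.68,0.4,0.1,0,0,0,0,0.68,0.3,0.06,0,0,0,0,0.68,0,0,0,0,0,0,0.68]}}

```text
clock: 55.97
eef_pos: [664.3, 144.8, 197.4]
eef_rot: [3.141, 0.0, 1.852]
wrist_force: [0.6, -0.4, -0.6]
finger_gap: 30.1
finger_force: 0.0
```

Request:
{"name": "jog_arm", "arguments": {"rows": [0.3,0.06,0,0,0,0,0.68,0,0,0,0,0,0,0.68]}}

```text
clock: 56.13
eef_pos: [666.6, 145.3, 197.4]
eef_rot: [-3.14, -0.0, 1.851]
wrist_force: [-6.9, -1.5, 2.4]
finger_gap: 30.6
finger_force: 3.4
```

Request:
{"name": "jog_arm", "arguments": {"rows": [-0.5,-0.1,0,0,0,0,0.4,0,0,0,0,0,0,0.3,0,0,0,0,0,0,0.3,0,0,4,0,0,0,0.3,0,0,4,0,0,0,0.2,-0.46,-3.38,0,0,0,0,0,-0.46,-3.38,0,0,0,0,0,-0.46,-3.38,0,0,0,0,0,-0.46,-3.38,0,0,0,0,0,-0.46,-3.38,0,0,0,0,0,-0.46,-3.38,0,0,0,0,0,-0.46,-3.38,0,0,0,0,0,-0.46,-3.38,0,0,0,0,0,-0.46,-3.38,0,0,0,0,0,-0.46,-3.38,0,0,0,0,0,0,0,0,0,0,0,0,0,0,0,0,0,0,0,0,0,0,0,0,0,0,0,0,0,0,0,0,0,0]}}

```text
invalid input
```

```bash
python3 - <<'E'
from meas import *
s=manip.read_state(); print(s['eef_pos'])
c=manip.camera_model('wrist'); im,d=manip.camera('wrist'); cv2.imwrite('pics/w9.png',im); P=cloud('wrist',d,c)
m=(P[...,2]>80)&(P[...,2]<95)&(d>0)
n,l,st,ce=cv2.connectedComponentsWithStats(m.astype(np.uint8))
for i in range(1,n):
    if st[i,4]>200: print(ce[i].round(0),st[i,4],P[l==i].mean(0).round(1))
r=np.hypot(P[...,0]-558.5,P[...,1]+101); q=P[(r>95)&(r<125)&(P[...,0]<620)&(P[...,2]<75)&(d>0)]; print('pins z',np.percentile(q[:,2],[50,95,99,99.9]).round(1))
im,d=manip.camera('top');fits(im,d)
E
```

```text
[666.55067164 145.2707428  197.43770565]
pins z [42.7 45.5 46.2 46.7]
fit 143 [ 614.6 -191.9   86.1] [ 614.9 -191.8   85.8]
fit 146 [606.1 -64.1  86. ] [606.7 -63.7  85.3]
pad 309 [ 596.3 -151.2   45. ]
pad 318 [519.5 -53.5  45. ]
pad 319 [ 509.2 -140.7   45. ]
pad 261 [461.7 -20.4  45. ]
```

View pics/w9.png

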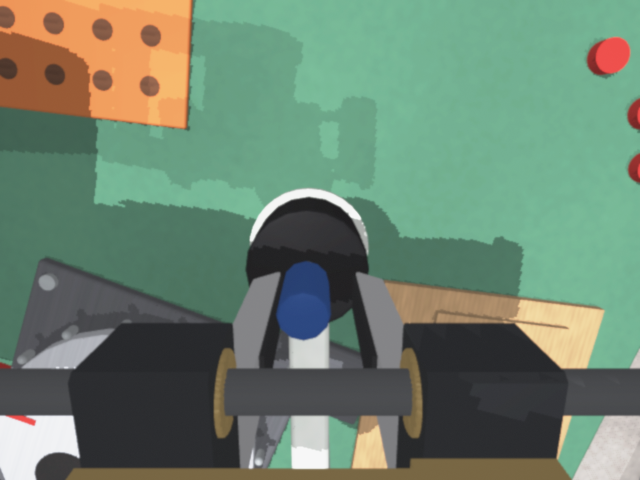

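That call was malformed and nothing moved. The view shows the knob between the fingers with the arm at its far stop. I'll resend the move.

Request:
{"name": "jog_arm", "arguments": {"rows": [-0.5,-0.1,0,0,0,0,0.4,0,0,0,0,0,0,0.3,0,0,0,0,0,0,0.3,0,0,4,0,0,0,0.3,0,0,4,0,0,0,0.2,-0.46,-3.38,0,0,0,0,0,-0.46,-3.38,0,0,0,0,0,-0.46,-3.38,0,0,0,0,0,-0.46,-3.38,0,0,0,0,0,-0.46,-3.38,0,0,0,0,0,-0.46,-3.38,0,0,0,0,0,-0.46,-3.38,0,0,0,0,0,-0.46,-3.38,0,0,0,0,0,-0.46,-3.38,0,0,0,0,0,-0.46,-3.38,0,0,0,0,0,0,0,0,0,0,0,0,0,0,0,0,0,0,0]}}

```text
clock: 57.65
eef_pos: [615.6, -195.1, 277.3]
eef_rot: [3.141, 0.0, 1.848]
wrist_force: [-0.0, 1.5, -0.2]
finger_gap: 93.9
finger_force: 0.0
```

Request:
{"name": "jog_arm", "arguments": {"rows": [0,0,0,0,0,0,0,0,0,0,0,0,0,0]}}

```text
clock: 57.82
eef_pos: [616.2, -192.5, 277.6]
eef_rot: [3.141, 0.0, 1.852]
wrist_force: [-0.1, 1.0, -0.0]
finger_gap: 93.9
finger_force: 0.0
```

```bash
python3 - <<'E'
from meas import *
s=manip.read_state(); print(s['eef_pos'])
c=manip.camera_model('wrist'); im,d=manip.camera('wrist'); P=cloud('wrist',d,c)
m=(P[...,2]>80)&(P[...,2]<95)&(d>0)
n,l,st,ce=cv2.connectedComponentsWithStats(m.astype(np.uint8))
for i in range(1,n):
    if st[i,4]>200: print(ce[i].round(0),st[i,4],P[l==i].mean(0).round(1))
E
```

```text
[ 616.19423374 -192.48246657  277.5801871 ]
[482.  40.] 256 [700.9 -23.9  87.5]
[352.  57.] 1329 [606.8 -63.3  86.6]
[317. 212.] 1023 [ 615.1 -189.9   86.5]
```

Request:
{"name": "jog_arm", "arguments": {"rows": [0,0.1,-3,0,0,0,0,0,0,-3,0,0,0,0,0,0,-3,0,0,0,0,0,0,-3,0,0,0,0,0,0,-3,0,0,0,0,0,0,-3,0,0,0,0,0,0,-2.9,0,0,0,0,0,0,0,0,0,0,1,0,0,0,0,0,0,1,0,0,0,0,0,0,1,0,0,0,0,0,0,1,0,0,0,0,0,0,1,0,0,0,0,0,0,1,0,0,0,0,0,0,1,0,0,0,0,0,0,1,0,0,0,0,0,0,1,0,0,0,0,0,0,1,0,0,0,0,0,0,1,0,0,0,0,0,0,1], "newtons": 25}}

```text
clock: 59.45
eef_pos: [615.9, -192.6, 68.5]
eef_rot: [3.142, -0.0, 1.851]
wrist_force: [0.2, -0.1, 0.4]
finger_gap: 29.7
finger_force: 25.0
```

Request:
{"name": "jog_arm", "arguments": {"rows": [0,0,1,0,0,0,1,0,0,1,0,0,0,1,-0.45,1.02,0,0,0,0,1,-0.46,1.02,0,0,0,0,1,-0.46,1.02,0,0,0,0,1,-0.46,1.01,0,0,0,0,1,0,0,0,0,0,0,1,0,0,-0.8,0,0,0,1,0,0,-0.7,0,0,0,1,0,0,-0.3,0,0,0,1,0,0,-0.2,0,0,0,1,0,0,0,0,0,0,1]}}

```text
clock: 60.45
eef_pos: [597.4, -152.2, 68.5]
eef_rot: [-3.141, -0.001, 1.851]
wrist_force: [-4.5, 2.2, 7.2]
finger_gap: 29.3
finger_force: 25.0
```

Request:
{"name": "jog_arm", "arguments": {"rows": [0,0,-0.1,0,0,0,1,0,0,0,0,0,0,0,0,0,0,0,0,0,0,0,0,0,0,0,0,0,0,0,0,0,0,0,0,0,0,4,0,0,0,0,0,0,4,0,0,0,0,0,0,4,0,0,0,0,0,0,4,0,0,0,0,0,0,4,0,0,0,0]}}

```text
clock: 61.28
eef_pos: [597.3, -151.9, 269.4]
eef_rot: [3.142, 0.0, 1.851]
wrist_force: [0.4, 0.5, 0.0]
finger_gap: 86.0
finger_force: 0.0
```

Request:
{"name": "jog_arm", "arguments": {"rows": [0.52,3.3,0,0,0,0,0,0.52,3.3,0,0,0,0,0,0.52,3.3,0,0,0,0,0,0.52,3.3,0,0,0,0,0,0.52,3.3,0,0,0,0,0,0.52,3.3,0,0,0,0,0,0.52,3.3,0,0,0,0,0,0.52,3.3,0,0,0,0,0,0.54,3.3,0,0,0,0,0,0,0,0,0,0,0,0,0,0,0,0,0,0,0]}}

```text
clock: 62.2
eef_pos: [644.5, 146.6, 266.7]
eef_rot: [-3.141, -0.0, 1.853]
wrist_force: [0.8, -0.7, 0.1]
finger_gap: 93.9
finger_force: 0.0
```

```bash
python3 - <<'E'
from meas import *
s=manip.read_state(); print(s['eef_pos'])
im,d=manip.camera('top');fits(im,d); dial(im,d,C=np.array([557.8,-102.3,45]))
E
```

```text
[644.53592157 146.58854434 266.69749381]
fit 144 [606.2 -64.2  86. ] [606.6 -63.6  86. ]
fit 144 [ 596.4 -152.1   85.9] [ 596.8 -152.8   85.4]
pad 320 [519.4 -53.4  45. ]
pad 318 [ 509.2 -140.8   45. ]
pad 259 [461.8 -20.1  45. ]
ellipse ((384.38958740234375, 250.9151611328125), (94.5378189086914, 97.25547790527344), 139.536376953125) c [ 557.8 -102.3   45. ]
red [378.1 291.5] 28 [461.3 -90.7] r 97.2 ang 173.1
red [376.  308.5] 93 [421.7 -86.2] r 137.1 ang 173.2
```

The fitting is back on its pad, within 1 mm. Now the camera arm swings back in.

Request:
{"name": "jog_arm", "arguments": {"rows": [1.5,0.1,0,0,0,0,0,0,0,0,0,0,0,0,0,0,-2.3,0,0,0,0,0,0,-2.3,0,0,0,0,0,0,-2.4,0,0,0,0,0,0,0,0,0,0,0.68,0,0,0,0,0,0,0.68,0,0,0,0,0,0,0.68,0,0,0,0,0,0,0.68,0,0,0,0,0,0,0.68,0,0,0,0,0,0,0.68,0,0,0,0,0,0,0.68,0,0,0,0,0,0,0.68,0,0,0,0,0,0,0.68,0,0,0,0,0,0,0.68,0,0,0,0,0,0,0.68], "newtons": 5}}

```text
clock: 63.58
eef_pos: [659.6, 146.1, 197.4]
eef_rot: [-3.142, -0.0, 1.851]
wrist_force: [0.2, 0.3, 0.1]
finger_gap: 30.4
finger_force: 0.0
```

Request:
{"name": "jog_arm", "arguments": {"rows": [-1.43,-0.49,0,0,0,0.088,0.68,-1.38,-0.61,0,0,0,0.088,0.68,-1.33,-0.72,0,0,0,0.088,0.68,-1.25,-0.85,0,0,0,0.088,0.68,-1.18,-0.95,0,0,0,0.088,0.68,-1.08,-1.04,0,0,0,0.088,0.68,-1.0,-1.14,0,0,0,0.088,0.68,-0.88,-1.23,0,0,0,0.088,0.68,-0.78,-1.29,0,0,0,0.088,0.68,-0.66,-1.36,0,0,0,0.088,0.68,-0.54,-1.41,0,0,0,0.088,0.68,-0.41,-1.46,0,0,0,0.088,0.68,-0.28,-1.48,0,0,0,0.088,0.68,-0.15,-1.5,0,0,0,0.088,0.68,-0.02,-1.51,0,0,0,0.088,0.68,0.12,-1.51,0,0,0,0.088,0.68,0.24,-1.49,0,0,0,0.088,0.68,0.38,-1.46,0,0,0,0.088,0.68,0.25,-0.72,0,0,0,0.088,0.68,0.25,-0.72,0,0,0,0.088,0.68]}}

```text
clock: 65.25
eef_pos: [548.4, -83.9, 197.5]
eef_rot: [3.141, 0.0, -2.668]
wrist_force: [0.7, 1.0, -0.5]
finger_gap: 29.9
finger_force: 0.5
```

Request:
{"name": "jog_arm", "arguments": {"rows": [0.2,-0.4,0,0,0,0,0.68,0.2,-0.4,0,0,0,0,0.68,0.2,-0.4,0,0,0,0,0.68,0.14,-0.27,0,0,0,0,0.68,0.14,-0.27,0,0,0,0,0.68,0.14,-0.27,0,0,0,0,0.68,0.14,-0.27,0,0,0,0,0.68,0,0,0,0,0,0,0.68]}}

```text
clock: 65.92
eef_pos: [560.1, -106.5, 197.4]
eef_rot: [-3.141, 0.0, -2.673]
wrist_force: [-0.2, -0.2, 0.9]
finger_gap: 30.3
finger_force: 0.0
```

Request:
{"name": "jog_arm", "arguments": {"rows": [0.14,-0.26,0,0,0,0,0.68,0.14,-0.26,0,0,0,0,0.68,0,0,0,0,0,0,0.68]}}

```text
clock: 66.17
eef_pos: [562.3, -110.5, 197.4]
eef_rot: [3.139, -0.001, -2.672]
wrist_force: [-6.2, 8.5, 3.8]
finger_gap: 39.0
finger_force: 5.0
```

Request:
{"name": "jog_arm", "arguments": {"rows": [-0.2,0.35,0,0,0,0,0.5,-0.1,0.1,0,0,0,0,0.4,0,0,0,0,0,0,0.3,0,0,0,0,0,0,0.3,0,0,3,0,0,0,0.3,0,0,3,0,0,0,0.3,0,0,3,0,0,0,0.3,-1.5,3.5,0,0,0,0,0,-1.5,3.5,0,0,0,0,0,-1.5,3.5,0,0,0,0,0,-1.5,3.5,0,0,0,0,0,-1.5,3.5,0,0,0,0,0,-1.5,3.5,0,0,0,0,0,-1.5,3.5,0,0,0,0,0,-1.5,3.5,0,0,0,0,0,0,0,0,0,0,0,0,0,0,0,0,0,0,0]}}

```text
clock: 67.58
eef_pos: [439.2, 174.5, 287.7]
eef_rot: [-3.141, 0.001, -2.669]
wrist_force: [-0.1, -1.0, 0.5]
finger_gap: 93.9
finger_force: 0.0
```

```bash
python3 - <<'E'
from meas import *
im,d=manip.camera('top'); c=np.array([557.8,-102.3,45]); fits(im,d); dial(im,d,C=c)
P=cloud('top',d);m=(P[...,2]>205)&(P[...,2]<240); m[:,:340]=0; m[:,430:]=0; m[300:]=0; print('knob',P[m].mean(0).round(1),m.sum())
im2,_=manip.camera('scene')
cv2.imwrite('pics/end2.png',np.hstack([cv2.resize(im[140:340,170:530],(400,222)),cv2.resize(im2[180:402,120:520],(400,222))]))
E
```

```text
fit 120 [604.8 -61.9  86.4] [606.6 -62.4  85.8]
fit 141 [ 596.6 -151.8   86. ] [ 596.7 -152.5   86.4]
pad 606 [ 571.2 -114.7   45. ]
pad 318 [519.5 -53.5  45. ]
pad 319 [ 509.2 -140.7   45. ]
ellipse ((383.8318786621094, 250.99436950683594), (95.56414031982422, 97.52737426757812), 127.24966430664062) c [ 557.8 -102.3   45. ]
red [378.1 291.5] 28 [461.3 -90.7] r 97.2 ang 173.1
red [375.9 308.5] 92 [421.6 -86.1] r 137.2 ang 173.2
knob [ 557.5 -102.1  223.1] 93
```

View pics/end2.png

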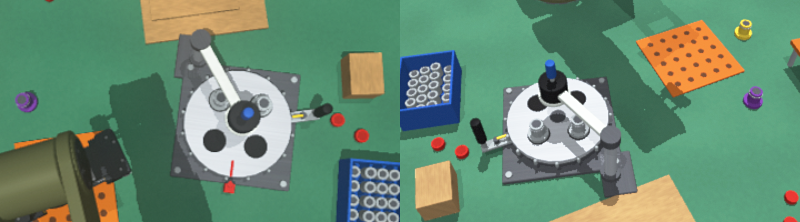

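The final view shows both fittings on their pads, the red line at the pointer, the camera over the dial's middle, and the robot clear of everything. I'll hand the job in.

```bash
python3 -c "
from cell import manip; print(manip.sign_off())"
```

```text
the job is handed in; nothing more can be done
None
```

The job is handed in: both fittings stand within about 1 mm of their pad centres, the red line is at the pointer, and the camera arm is back over the dial's middle against its stop; one fitting was knocked aside late in the run, so I swung the arm out again, reset it and swung the arm back.

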